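# Weigh a lens-mount bracket on the spring scale

### The job

Weigh the aluminium lens-mount bracket: it lies flush in its black storage nest, so press its dotted end down until the end with the hole tips up and stays up, then take it by that raised end. Hang it by its hole on the hook of the spring scale, lower it gently until the spring carries all its weight so that the pointer does not jump, let go, back away and let it come to rest for the reading. Leave the other things on the bench where they are.

Things in the scene. Friction and masses are not known exactly. Their poses are not given: they have to be found in the camera images.
- mount: Aluminium lens-mount bracket, 120 mm long (own x), 40 wide (y), 20 thick (z), 0.18 to 0.34 kg; origin at the centre of its underside, centre of mass at x -12. Solid block from x -60 to +16; beyond, to +60, a lug 40 wide but 10 thick (z 5 to 15) with a 26 mm hole along z. Starts flat in the nest, x along the nest's x, top flush with the nest's top.
- mount_eye (a point): Centre of the 26 mm hole in the lug, mid thickness (mount frame x +38, y 0, z +10 mm). Axes as the mount's.
- mount_dot (a point): Dark dot on top of the block (mount frame x -44, y 0, z +20 mm), 18 mm across: where to press, with under 5 N. Pressed down there 15 to 20 mm, the bracket goes over centre (at about 27 deg) and then stays leaning at 30 to 40 deg by itself, dotted end in the well, hole centre about 16 mm above the nest's top.
- nest: Fixed black block 188 x 90 x 53 mm high, origin at the centre of its underside; yellow stripe at its -x end. Pocket open above, x -66 to +63 mm, 46 wide: from x -17 to +63 its floor is a shelf 33 mm high, from -66 to -17 a well with floor at 6 mm. The shelf's edge is the pivot. Fingers do not fit beside the flat part; shut fingers fit into the well.
- stand: Fixed stand of the scale, origin on the table under the hook's seat; the hook opens to its -x, roughly to the robot. Base 14 thick, x -50 to +130, y -50 to +80 mm; upright at x +95, y +55, top 410 high. The white scale tube, 28 mm across, is above the hook's shank (axis x +16), heights 266 to 390: a tool pointing straight down would hit it; one tilted 35 to 45 deg, fingers down and forward (+x), has room.
- hook_seat (a point): Lowest point of the hook's 5 mm wire (on its centre line), where the hole's rim comes to hang, hole centre 10 mm below it. Axes as the stand's; 210 mm high unloaded. The wire lies in the x-z plane: it rises to the shank at x +16 and on the open side to the tip at x -22, z +17 mm. The hook moves only up and down.
- hook (a joint): How far the hook is pulled down (m), 0 unloaded, end stop 0.080. Spring 80 N/m, lightly damped (2 N s/m): the part's weight pulls it down 20 to 41 mm. A red pointer on the tube moves with it.
- jar: Bystander: jar with blue cap, 48 mm across, 62 high, standing; origin under its centre.
- post: Bystander: upright steel post, 25 mm across, 75 high; origin under its centre.
- driver: Bystander: screwdriver lying on the bench along its x; origin underneath.
- lens_ring: Bystander: dark ring, 54 mm across, 16 high, lying flat; origin under its centre.
Mind the look-alikes: they are no part of the job. Of the things that look like the mount, the middle-sized one is meant.

How it is judged:
By the outcome, as a careful person would: the job done as asked, in the order asked, and still so for the second after the job is handed in, with the robot touching nothing.
It also fails if it takes over 69 s, if anything falls off the work surface, if the arm or the gripper's body presses on something with over 40 N, if the wrist force passes 120 N, or if a joint passes its speed limit or range.

### The arm

A 6-joint arm with a two-finger parallel gripper is mounted at the origin on the work surface. World frame = base frame: x ahead of the robot, y to its left, z up, the work surface at z = 0. Lengths are in m, angles in rad, forces in N, time in s.
With the tool pointing down it reaches from about 0.3 to 0.875 m from the base axis. Payload 6.4 kg.
Tool frame: the origin (TCP) lies between the finger pads; the fingertips stand 14 mm ahead of it and the grasp point (between the pads) lies 5 mm behind it; y points along the fingers, x is the direction in which the jaws open and shut, and the axes are right-handed (so a half turn about y gives the same grasp; the last joint's range is limited). The gripper opens to 85 mm and grips with 20 to 120 N. Pads are 22 mm wide; open, the fingers measure 114 mm over their backs; the gripper's body (76 mm by 85 mm) begins 54 mm behind the grasp point. The pads swing forward as they close: fully open they stand 13 mm farther back than shut.
Start: joints at [-1.337, 0.181, 1.607, -0, 1.354, -0.206], TCP at [0.245, -0.52, 0.245] pointing down, gripper open.
Joint ranges: [-2.99, 2.99], [-0.89, 2.07], [0.3, 2.58], [-1.14, 4.28], [0, 2.63], [-3.12, 3.12]. Speed limits (rad/s): [2.57, 2.57, 3.01, 3.14, 3.14, 3.14].

### API

Orientations are given as a unit quaternion [w, x, y, z].
In Python, from bench import ctrl, vision, ticket, find_in, regions_of, pinpoint gives the robot as it stands.
- The arm moves only by the tool apply_moves, never from a script. Its argument "increments" is a list of rows, each an object of numbers: "x", "y", "z": the shift along the tool's x, y, z in cm; "ax", "ay", "az": the turn, a rotation vector about the tool's x, y, z in rad; "grip": the closure, from 0 (fully open) to 1 (shut). A call has 1 to 12 rows; each row is the pose to reach, as a shift and turn from the pose measured when the call began, along the tool's axes at that moment; what a row does not reach only later rows make up. A row lasts 1/8 s, in which the tool goes at most 62.5 mm and 10.7 degrees, less where a joint would pass 70% of its speed; a pose out of reach is approached as far as the arm can. A call with a gripper value outside its range is refused whole. The fingers move at their own pace and stop on an object; the grip force is fixed at half the most. Time passes only in rows, so rows that repeat a pose let the fingers close. It gives the time, the measured TCP pose, the force and the opening at its end, in the units of the state.
- ctrl.get_obs(): the state, without advancing time (a new reading comes with each control period).
- vision.camera(name): name is "side" or "top" or "wrist"; returns the picture (420x560x3 uint8, red, green, blue); there is no depth.
- vision.camera_params(name): a dict with "intrinsics" (3x3 intrinsics, pixels), "k1" (the pictures are not rectified: a ray, as slopes to the right and down, at radius r is drawn at 1 + k1 r^2 times it, then the intrinsics apply), "R" (3x3) and "t" (3): a world point X has camera coordinates R X + t. Camera axes: x right, y down, z forward; pixel columns grow to the right and rows downward; lengths in m; the calibration is good to about 2 mm. A picture is of the moment at which its call begins: read the wrist's pose just before it. camera_params takes no time and is no camera call; for the wrist camera it gives the pose at the moment of the call.
- ticket.hand_in(): hands the job in, once; it reports no verdict.
Trained networks look in the newest picture that a camera, given by its name, has taken for a name from the list of things; names that differ only in an ending like _2 or _b are one class to them, and where a whole thing is asked for, a point or a joint stands for the part that bears it (a point fixed in the world has none). Each returns a list of dicts, best first, with "p" (0 to 1); they miss things now and then, are a little off and sometimes report something else, mostly with a low value. They report only what shows in the picture. A call takes as long as a camera call. They do not tell look-alikes from the thing itself.
- find_in(camera, query): "rect" ([centre column, centre row, width, height] in pixels, round what is visible of it).
- regions_of(camera, query): "mask" (420x560 bool, what is visible of it) and "rect" ([centre column, centre row, width, height] in pixels, round what is visible of it).
- pinpoint(camera, query): "xy" ([column, row] in pixels: a listed point, or the origin of a listed thing).
The state is a dict: "time_s": time; "q": joint angles; "dq": joint speeds; "joint_efforts": joint torques, N m; "eef_pos": TCP position; "eef_rot": TCP orientation; "wrist_force": force on the tool from outside, world axes, zero at the start; "torque": the same for the moment, N m; "opening": opening from 0.0 (shut) to 1.0 (fully open).
Only numpy, scipy, OpenCV 4.12 (cv2) and the standard library are available. Lean on these libraries where they do the work, as an engineer would, in place of code of your own. Each camera call takes 0.05 s, during which the arm holds its last target.

## Working session

There is one attempt and no reset: what is moved stays moved. The work goes in short steps, Python scripts to look and compute and a tool call to move; the robot and the scene stay as the last step left them, time stands still between calls to the robot, and variables do not carry over. Pictures are saved under pics/ and viewed, and the job is handed in when it is done.

Besides the shell and the picture viewer there is one more tool, called after "Request:" as a command line: name --argument value ..., lists and objects as JSON in quotes. apply_moves: Moves the arm, as the interface text tells. Its arguments: {"type":"object","properties":{"increments":{"type":"array","items":{"type":"object","properties":{"x":{"type":"number"},"y":{"type":"number"},"z":{"type":"number"},"ax":{"type":"number"},"ay":{"type":"number"},"az":{"type":"number"},"grip":{"type":"number"}}}}},"required":["increments"]}

```bash
ls; mkdir -p pics; cat > h.py <<'E'
import numpy as np, cv2, sys
from bench import ctrl, vision, ticket, find_in, regions_of, pinpoint
def save(im,n,crop=None,s=1):
    im=im[:,:,::-1]
    if crop: x0,y0,x1,y1=crop; im=im[y0:y1,x0:x1]
    if s!=1: im=cv2.resize(im,None,fx=s,fy=s,interpolation=cv2.INTER_CUBIC)
    cv2.imwrite('pics/'+n+'.png',im)
def ray(cam,xy,P=None):
    P=P or vision.camera_params(cam)
    K=np.array(P['intrinsics']);R=np.array(P['R']);t=np.array(P['t']);k=P['k1']
    d=np.array([(xy[0]-K[0,2])/K[0,0],(xy[1]-K[1,2])/K[1,1]]);u=d.copy()
    for _ in range(30): u=d/(1+k*(u@u))
    v=R.T@np.array([u[0],u[1],1]); return -R.T@t, v/np.linalg.norm(v)
def proj(cam,X,P=None):
    P=P or vision.camera_params(cam)
    K=np.array(P['intrinsics']);R=np.array(P['R']);t=np.array(P['t']);k=P['k1']
    c=R@np.array(X)+t;u=c[:2]/c[2];u=u*(1+k*(u@u));return np.array([K[0,0]*u[0]+K[0,2],K[1,1]*u[1]+K[1,2]])
def onz(cam,xy,z,P=None):
    o,v=ray(cam,xy,P);return o+v*(z-o[2])/v[2]
def tri(rays):
    A=np.zeros((3,3));b=np.zeros(3)
    for o,v in rays:
        M=np.eye(3)-np.outer(v,v);A+=M;b+=M@o
    p=np.linalg.solve(A,b);return p,[np.linalg.norm((np.eye(3)-np.outer(v,v))@(p-o)) for o,v in rays]
E
python3 - <<'E'
from h import *
for c in ['top','side','wrist']:
    save(vision.camera(c),c+'0')
print(ctrl.get_obs())
for c in ['top','side','wrist']:
    P=vision.camera_params(c);print(c,P['intrinsics'],P['k1'],-np.array(P['R']).T@np.array(P['t']),np.array(P['R']).round(2).tolist())
for c in ['top','side']:
  for q in ['mount','mount_eye','mount_dot','nest','stand','hook_seat']:
    print(c,q,[(np.round(d['xy'],1).tolist(),round(d['p'],2)) for d in pinpoint(c,q)])
print(ctrl.get_obs()['time_s'])
E
```

```text
pics
{'time_s': 0.15, 'q': array([-1.33731500e+00,  1.81364843e-01,  1.60777037e+00,  1.45464611e-05,
        1.35382141e+00, -2.06294226e-01]), 'dq': array([-0.00073333, -0.00232283, -0.00426934,  0.00012756, -0.00152388,
        0.00067638]), 'joint_efforts': array([ 8.86042799e-04, -4.45257962e+01, -3.51694107e+01, -2.05725628e-04,
        5.79948901e-03, -1.87995266e-05]), 'eef_pos': array([ 0.24472533, -0.519873  ,  0.24459806]), 'eef_rot': array([ 0.59736021, -0.59668036,  0.37924386, -0.37855967]), 'wrist_force': array([0.47418868, 0.31199501, 0.02945079]), 'torque': array([-0.02300209,  0.0420815 ,  0.00687705]), 'opening': 0.9948654406039693}
top [[541.61163123   0.         274.08858247]
 [  0.         541.61163123 205.40827222]
 [  0.           0.           1.        ]] -0.21969326374185894 [0.45271659 0.01081578 1.39441495] [[-0.01, -1.0, 0.01], [-1.0, 0.01, -0.04], [0.04, -0.01, -1.0]]
side [[391.74029615   0.         283.22872568]
 [  0.         391.74029615 204.55501825]
 [  0.           0.           1.        ]] -0.11265524044643684 [0.19351734 0.6500512  0.81194999] [
[... 338 characters left out ...]
4.3, 177.9], 0.95)]
top mount_eye [([331.3, 248.0], 0.92), ([331.3, 164.2], 0.79), ([389.4, 166.7], 0.76)]
top mount_dot [([321.0, 290.5], 0.86), ([121.5, 197.6], 0.67), ([336.9, 196.7], 0.66), ([380.9, 184.9], 0.66), ([332.3, 179.0], 0.33)]
top nest [([332.1, 182.4], 0.57)]
top stand [([208.9, 169.3], 0.78)]
top hook_seat [([200.4, 162.7], 0.48)]
side mount [([288.2, 187.8], 0.9), ([358.3, 223.8], 0.71), ([305.1, 172.0], 0.64)]
side mount_eye [([346.2, 212.1], 0.79), ([277.8, 185.4], 0.78), ([302.8, 165.4], 0.75)]
side mount_dot [([374.6, 229.3], 0.78), ([308.5, 171.7], 0.72)]
side nest [([292.4, 197.5], 0.81)]
side stand [([230.8, 267.6], 0.69)]
side hook_seat [([220.8, 212.0], 0.52)]
0.75
```

View pics/top0.png

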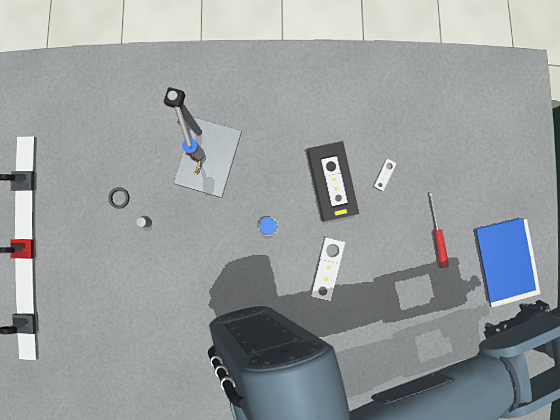

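View pics/side0.png

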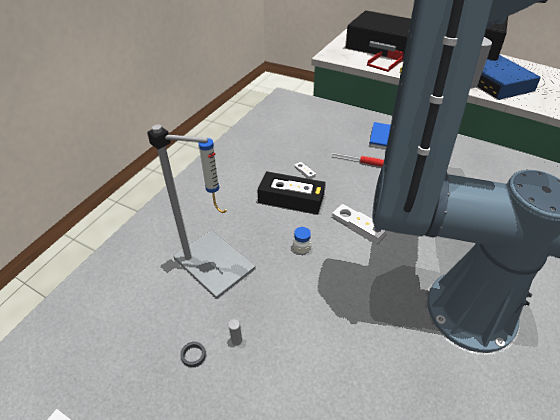

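View pics/wrist0.png

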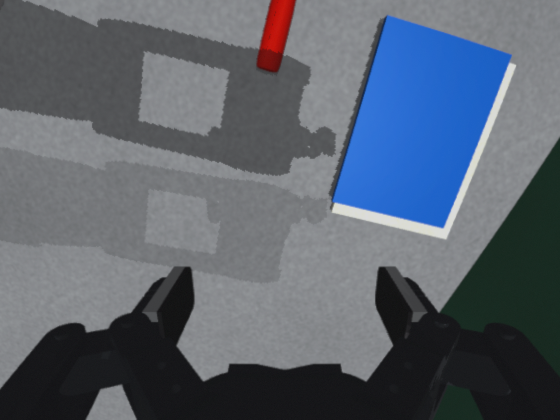

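```bash
python3 - <<'E'
import cv2
im=cv2.imread('pics/top0.png')
cv2.imwrite('pics/top0z.png',cv2.resize(im[110:320,170:430],None,fx=2.9,fy=2.8,interpolation=cv2.INTER_CUBIC))
im=cv2.imread('pics/side0.png')
cv2.imwrite('pics/side0z.png',cv2.resize(im[130:330,180:430],None,fx=3,fy=3,interpolation=cv2.INTER_CUBIC))
E
```

```text
(no output)
```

View pics/top0z.png

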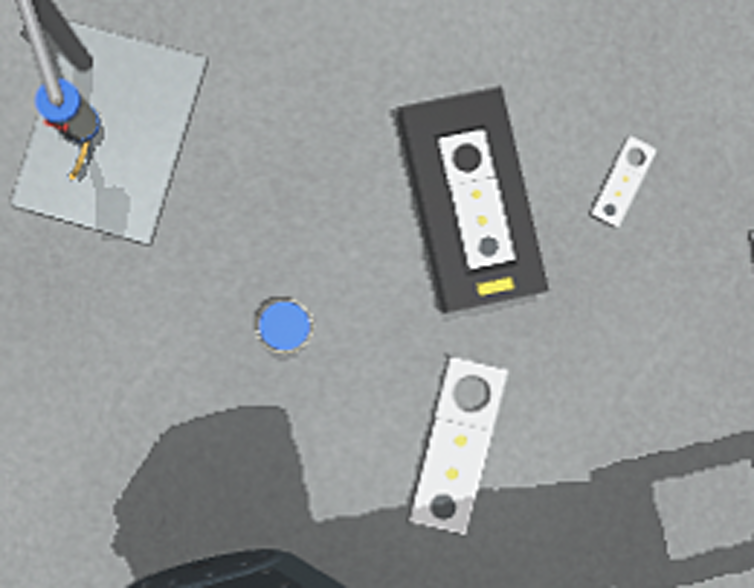

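View pics/side0z.png

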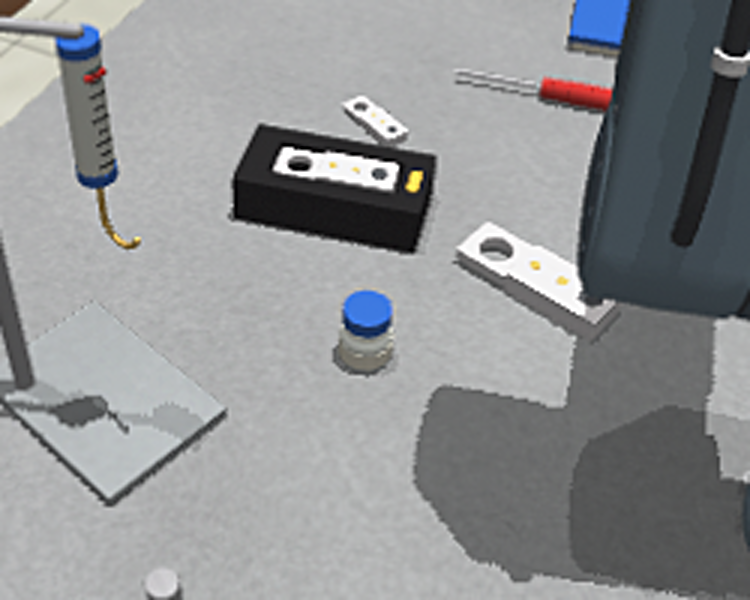

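```bash
python3 - <<'E'
from h import *
im=cv2.imread('pics/top0.png')[:,:,::-1]; g=im.min(2)
# mount white in nest
m=np.zeros(g.shape,np.uint8);m[130:226,300:362]=((g[130:226,300:362]>180)).astype(np.uint8)
m=cv2.morphologyEx(m,cv2.MORPH_CLOSE,np.ones((3,3)))
cs,_=cv2.findContours(m,0,1);c=max(cs,key=cv2.contourArea)
r=cv2.minAreaRect(c);b=cv2.boxPoints(r);print(r)
W=np.array([onz('top',p,.053) for p in b]);print('mount corners',W.round(4).tolist())
ce=W.mean(0)
L=sorted([(np.linalg.norm(W[i]-W[(i+1)%4]),W[(i+1)%4]-W[i]) for i in range(4)],key=lambda a:a[0])
print([l[0] for l in L]); d=L[3][1]; d=d*np.sign(d[0]); print('c',ce,'yaw',np.degrees(np.arctan2(d[1],d[0])))
# nest dark
hh=(im.max(2)<75);m=np.zeros(g.shape,np.uint8);m[130:230,295:365]=hh[130:230,295:365]
cs,_=cv2.findContours(m,0,1);c=max(cs,key=cv2.contourArea);r=cv2.minAreaRect(c);b=cv2.boxPoints(r)
W=np.array([onz('top',p,.053) for p in b]);print('nest',W.round(4).tolist(),W.mean(0))
# networks
for q,z in [('mount_eye',.048),('mount_dot',.053)]: pass
for p in [(331.3,164.2)]: print('eye',onz('top',p,.043))
print('dot',onz('top',(336.9,196.7),.053))
E2=onz('top',(332.1,182.4),0);print('nest org',E2)
# side checks
print('side eye',onz('side',(277.8,185.4),.043),'dot',onz('side',(308.5,171.7),.053))
print('hook',tri([ray('top',(200.4,162.7)),ray('side',(220.8,212.0))]))
for q in ['stand']:
  print(onz('top',(208.9,169.3),0),onz('side',(230.8,267.6),0))
# base mask
v=cv2.imread('pics/top0.png')
cv2.imwrite('pics/stz.png',cv2.resize(v[80:210,150:260],None,fx=5,fy=4.6,interpolation=cv2.INTER_CUBIC))
s=cv2.imread('pics/side0.png')
cv2.imwrite('pics/sz.png',cv2.resize(s[120:310,140:270],None,fx=5,fy=3.15,interpolation=cv2.INTER_CUBIC))
cv2.imwrite('pics/hz.png',cv2.resize(s[180:225,195:240],None,fx=12,fy=12,interpolation=cv2.INTER_CUBIC))
E
```

```text
((333.84271240234375, 180.6516876220703), (47.67021942138672, 15.740165710449219), 77.00537872314453)
mount corners [[0.6214, -0.1264, 0.053], [0.6301, -0.1651, 0.053], [0.5134, -0.19, 0.053], [0.505, -0.1514, 0.053]]
[np.float64(0.0395760316876191), np.float64(0.03973787075343936), np.float64(0.11906706150336678), np.float64(0.11933073236628003)]
c [ 0.5674966  -0.15822313  0.053     ] yaw 12.037802685923252
nest [[0.6459, -0.0881, 0.053], [0.6477, -0.0965, 0.053], [0.4676, -0.1324, 0.053], [0.4659, -0.124, 0.053]] [ 0.55679087 -0.11027386  0.053     ]
eye [ 0.60983634 -0.15371599  0.043     ]
dot [ 0.52716796 -0.16516445  0.053     ]
nest org [ 0.5673584  -0.16020207  0.        ]
side eye [ 0.60864129 -0.14693407  0.043     ] dot [ 0.54890797 -0.2386069   0.053     ]
hook (array([0.59636912, 0.15573234, 0.19980907]), [np.float64(0.0015282139213013462), np.float64(0.0015282139213013256)])
[0.60444918 0.1587422  0.        ] [0.58918554 0.15414784 0.        ]
```

View pics/stz.png

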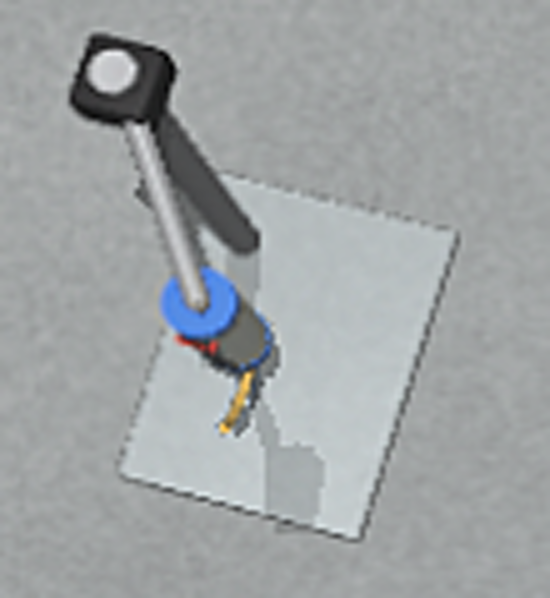

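View pics/hz.png

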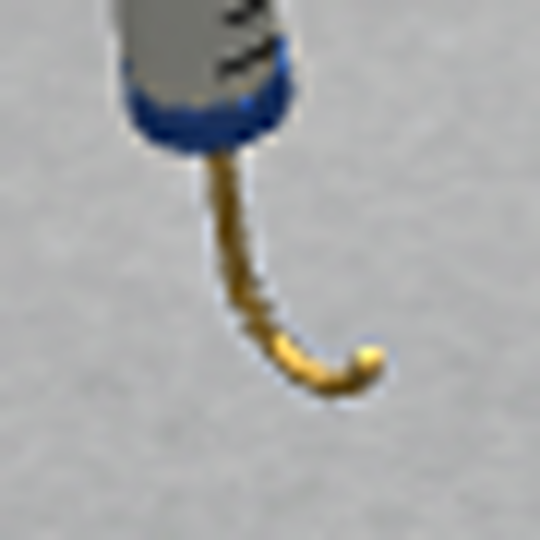

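View pics/sz.png

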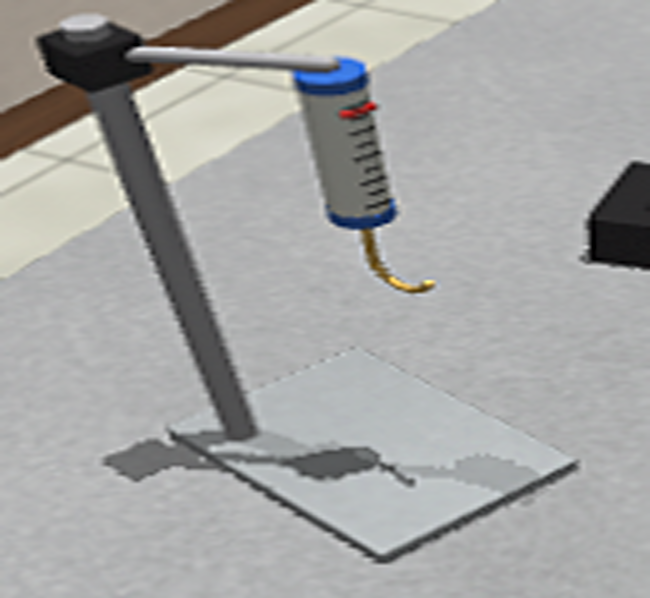

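```bash
cat > fit.py <<'E'
from h import *
from scipy.optimize import least_squares
PT=vision.camera_params('top');PS=vision.camera_params('side')
obs=[('top',(-50,-50,14),(222.4,197.4)),('top',(130,-50,14),(241.8,130.7)),('top',(-50,80,14),(174.4,183.3)),('top',(-22,0,227),(195,173.5)),('top',(16,0,390),(190.2,145.9)),
('side',(-50,-50,14),(255.6,266.7)),('side',(-50,80,14),(216.6,295.8)),('side',(130,-50,14),(211,230.5)),('side',(130,80,14),(174.4,256.5)),('side',(-22,0,227),(225.8,209.6)),('side',(16,0,390),(140+333/5,120+73/3.15))]
def T(p,X):
    c,s=np.cos(p[2]),np.sin(p[2]);X=np.array(X)/1000;return np.array([p[0]+c*X[0]-s*X[1],p[1]+s*X[0]+c*X[1],X[2]])
def res(p):
    return np.concatenate([proj(c,T(p,X),PT if c=='top' else PS)-np.array(o) for c,X,o in obs])
if __name__=='__main__':
    r=least_squares(res,[.597,.157,-.29],loss='soft_l1');print(r.x,np.degrees(r.x[2]))
    for o,e in zip(obs,r.fun.reshape(-1,2)):print(o[0],o[1],e.round(1))
    for n,P in [('top',PT),('side',PS)]: print(n,proj(n,T(r.x,(0,0,210)),P))
    # mount check
    np_=np.array([.5675,-.1582,np.radians(12.0)])
    for n,X in [('eye',(38,0,53-5)),('dot',(-44,0,53)),('c1',(-94,45,53)),('c2',(94,45,53)),('c3',(94,-45,53)),('c4',(-94,-45,53)),('cb',(-94,45,0))]:
        print(n,T(np_,X),proj('top',T(np_,X)),proj('side',T(np_,X)))
E
python3 fit.py
```

```text
[ 0.5917146   0.15873846 -0.28907298] -16.562661538761308
top (-50, -50, 14) [-0.9  0.3]
top (130, -50, 14) [-0.6 -0. ]
top (-50, 80, 14) [-1.2  0.6]
top (-22, 0, 227) [0.  0.2]
top (16, 0, 390) [-0.8 -0.2]
side (-50, -50, 14) [ 0.6 -1.9]
side (-50, 80, 14) [ 0.4 -0.1]
side (130, -50, 14) [ 0.6 -1.5]
side (130, 80, 14) [-1.2 -1.6]
side (-22, 0, 227) [ 0.6 -0.1]
side (16, 0, 390) [-0.5 -4.3]
top [198.83719994 164.86491726]
side [220.64907386 210.16923384]
eye [ 0.60466961 -0.15029936  0.048     ] [330.22120657 166.02243629] [279.48584977 183.88779163]
dot [ 0.52446151 -0.16734811  0.053     ] [337.78663339 197.7763997 ] [306.1777179  187.39695655]
c1 [ 0.4661981  -0.13372706  0.053     ] [324.70114349 221.31770517] [319.84707478 200.38166087]
c2 [ 0.65008985 -0.09463966  0.053     ] [307.97525934 147.89064512] [257.13197168 188.84624272]
c3 [ 0.6688019  -0.18267294  0.053     ] [342.7593207  140.38458698] [265.94222614 170.52119194]
c4 [ 0.48491015 -0.22176034  0.053     ] [359.62167791 213.39978763] [325.51052911 180.92087573]
cb [ 0.4661981  -0.13372706  0.        ] [322.50367591 221.5495636 ] [318.53715618 213.55969013]
```

```bash
cat >> h.py <<'E'
from scipy.spatial.transform import Rotation as Ro
def cur():
    o=ctrl.get_obs();q=o['eef_rot'];return np.array(o['eef_pos']),Ro.from_quat([q[1],q[2],q[3],q[0]])
def inc(p,Rm):
    p0,R0=cur();R1=Ro.from_matrix(Rm)
    d=R0.inv().apply(np.array(p)-p0)*100;rv=(R0.inv()*R1).as_rotvec()
    print('xyz cm',d.round(2),'rv',rv.round(3),'deg',np.degrees(np.linalg.norm(rv)).round(1),'dist',np.linalg.norm(d).round(1))
def pose(yaw,tilt,camsign):
    # approach = horizontal dir(yaw)*sin(tilt) + down*cos(tilt); jaw axis horizontal perp to yaw; camsign +1: tool z has + component along yaw
    h=np.array([np.cos(yaw),np.sin(yaw),0]);a=h*np.sin(tilt)-np.array([0,0,1])*np.cos(tilt)
    z=camsign*(h*np.cos(tilt)+np.array([0,0,1])*np.sin(tilt));x=np.cross(a,z)
    return np.stack([x,a,z],1)
E
python3 - <<'E'
from h import *
p,R=cur();P=vision.camera_params('wrist');Rc=np.array(P['R'])
print(R.as_matrix().round(3));print('cam in tool',R.inv().apply(-Rc.T@P['t']-p),'fwd in tool',R.inv().apply(Rc[2]),'right',R.inv().apply(Rc[0]))
y=np.radians(12)
dot=np.array([.5245,-.1673,.053])
for cs in (1,-1):
    inc(dot+[0,0,.10],pose(y,0,cs))
E
```

```text
[[ 0.426  0.     0.905]
 [-0.905 -0.     0.426]
 [ 0.    -1.    -0.   ]]
cam in tool [-6.86590496e-06 -1.28929007e-01  7.64533705e-02] fwd in tool [-1.39381409e-05  9.53892034e-01 -3.00149940e-01] right [ 9.99999989e-01 -3.03468579e-05 -1.42881144e-04]
xyz cm [-20.04   9.23  40.33] rv [-0.    0.23  0.  ] deg 13.2 dist 46.0
xyz cm [-20.04   9.23  40.33] rv [ 0.    -2.911  0.   ] deg 166.8 dist 46.0
```

Request:
apply_moves --increments '[{"x": -20,"y": 5,"z": 40.3,"ay": -2.911,"grip": 1},{"x": -20,"y": 5,"z": 40.3,"ay": -2.911,"grip": 1},{"x": -20,"y": 5,"z": 40.3,"ay": -2.911,"grip": 1},{"x": -20,"y": 5,"z": 40.3,"ay": -2.911,"grip": 1},{"x": -20,"y": 5,"z": 40.3,"ay": -2.911,"grip": 1},{"x": -20,"y": 5,"z": 40.3,"ay": -2.911,"grip": 1},{"x": -20,"y": 5,"z": 40.3,"ay": -2.911,"grip": 1},{"x": -20,"y": 5,"z": 40.3,"ay": -2.911,"grip": 1},{"x": -20,"y": 5,"z": 40.3,"ay": -2.911,"grip": 1},{"x": -20,"y": 5,"z": 40.3,"ay": -2.911,"grip": 1},{"x": -20,"y": 5,"z": 40.3,"ay": -2.911,"grip": 1},{"x": -20,"y": 5,"z": 40.3,"ay": -2.911,"grip": 1}]'

```text
invalid input
```

Request:
apply_moves --increments '[{"x": -3,"y": 1,"z": 5,"ax": 0,"ay": -0.18,"az": 0,"grip": 1}]'

```text
time_s: 0.88
eef_pos: [0.2763, -0.4743, 0.2361]
eef_rot: [-0.628, 0.63, -0.323, 0.325]
wrist_force: [0.7, -0.5, 0.2]
opening: 0.816
```

```bash
python3 -c "
from h import *
o=ctrl.get_obs();print(o['time_s'],o['eef_pos'],o['q'].round(3),o['opening'])
inc(np.array([.5245,-.1673,.19]),pose(np.radians(12),0,-1))"
```

```text
0.875 [ 0.27631207 -0.47431312  0.2360948 ] [-1.259e+00  1.290e-01  1.685e+00 -1.000e-03  1.324e+00 -3.080e-01] 0.8163609982364259
xyz cm [-10.61   4.52  38.04] rv [ 4.000e-03 -2.732e+00 -1.000e-03] deg 156.5 dist 39.7
```

Request:
apply_moves --increments '[{"x": -10.6,"y": 4.5,"z": 38,"ax": 0,"ay": -2.73,"az": 0,"grip": 1},{"x": -10.6,"y": 4.5,"z": 38,"ax": 0,"ay": -2.73,"az": 0,"grip": 1},{"x": -10.6,"y": 4.5,"z": 38,"ax": 0,"ay": -2.73,"az": 0,"grip": 1},{"x": -10.6,"y": 4.5,"z": 38,"ax": 0,"ay": -2.73,"az": 0,"grip": 1},{"x": -10.6,"y": 4.5,"z": 38,"ax": 0,"ay": -2.73,"az": 0,"grip": 1},{"x": -10.6,"y": 4.5,"z": 38,"ax": 0,"ay": -2.73,"az": 0,"grip": 1}]'

```text
time_s: 1.62
eef_pos: [0.5133, -0.1809, 0.1926]
eef_rot: [-0.704, 0.705, 0.063, -0.064]
wrist_force: [0.3, -1.2, 0.1]
opening: 0.0
```

Works with all fields. Continue the turn.

```bash
python3 -c "
from h import *
inc(np.array([.5245,-.1673,.19]),pose(np.radians(12),0,-1))"
```

```text
xyz cm [1.35 0.26 1.14] rv [ 1.0e-03 -1.6e+00 -2.0e-03] deg 91.7 dist 1.8
```

Request:
apply_moves --increments '[{"x": 1.3,"y": 0.3,"z": 1.1,"ax": 0,"ay": -1.6,"az": 0,"grip": 1},{"x": 1.3,"y": 0.3,"z": 1.1,"ax": 0,"ay": -1.6,"az": 0,"grip": 1},{"x": 1.3,"y": 0.3,"z": 1.1,"ax": 0,"ay": -1.6,"az": 0,"grip": 1},{"x": 1.3,"y": 0.3,"z": 1.1,"ax": 0,"ay": -1.6,"az": 0,"grip": 1},{"x": 1.3,"y": 0.3,"z": 1.1,"ax": 0,"ay": -1.6,"az": 0,"grip": 1},{"x": 1.3,"y": 0.3,"z": 1.1,"ax": 0,"ay": -1.6,"az": 0,"grip": 1},{"x": 1.3,"y": 0.3,"z": 1.1,"ax": 0,"ay": -1.6,"az": 0,"grip": 1},{"x": 1.3,"y": 0.3,"z": 1.1,"ax": 0,"ay": -1.6,"az": 0,"grip": 1},{"x": 1.3,"y": 0.3,"z": 1.1,"ax": 0,"ay": -1.6,"az": 0,"grip": 1},{"x": 1.3,"y": 0.3,"z": 1.1,"ax": 0,"ay": -1.6,"az": 0,"grip": 1}]'

```text
time_s: 2.88
eef_pos: [0.5241, -0.1678, 0.1896]
eef_rot: [0.445, -0.446, -0.549, 0.55]
wrist_force: [-0.3, 0.2, -0.2]
opening: 0.001
```

```bash
python3 - <<'E'
from h import *
im=vision.camera('wrist');save(im,'w1')
print(ctrl.get_obs()['q'].round(3))
for q in ['mount_dot','mount_eye']:
    for d in pinpoint('wrist',q): print(q,d['xy'],round(d['p'],2),onz('wrist',d['xy'],.053).round(4))
inc(np.array([.5245,-.1673,.19]),pose(np.radians(12),0,-1))
E
```

```text
[-5.250e-01  1.830e-01  1.723e+00 -2.000e-03  1.235e+00 -2.302e+00]
mount_dot [283.9, 203.9] 0.82 [ 0.5258 -0.1683  0.053 ]
mount_dot [165.2, 202.4] 0.72 [ 0.546 -0.271  0.053]
mount_dot [282.1, 242.1] 0.42 [ 0.5616 -0.1625  0.053 ]
mount_eye [144.2, 237.7] 0.75 [ 0.5838 -0.2871  0.053 ]
xyz cm [ 0.05 -0.04 -0.05] rv [-0.001 -0.002 -0.002] deg 0.2 dist 0.1
```

View pics/w1.png

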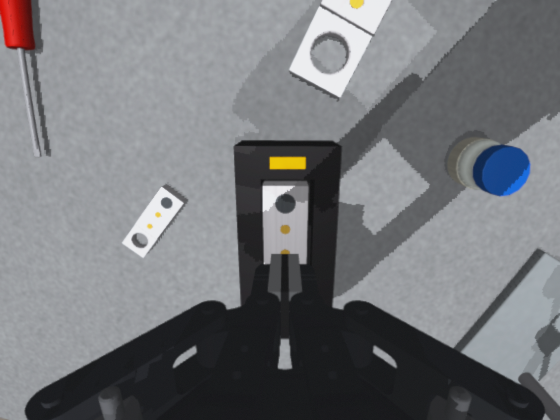

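Request:
apply_moves --increments '[{"x": 0,"y": 5,"z": 0.1,"ax": 0,"ay": 0,"az": 0,"grip": 1},{"x": 0,"y": 9,"z": 0.1,"ax": 0,"ay": 0,"az": 0,"grip": 1},{"x": 0,"y": 11.6,"z": 0.1,"ax": 0,"ay": 0,"az": 0,"grip": 1},{"x": 0,"y": 11.6,"z": 0.1,"ax": 0,"ay": 0,"az": 0,"grip": 1}]'

```text
time_s: 3.52
eef_pos: [0.5214, -0.1674, 0.0715]
eef_rot: [0.447, -0.445, -0.548, 0.55]
wrist_force: [-0.8, -0.2, 0.8]
opening: -0.002
```

```bash
python3 - <<'E'
from h import *
save(vision.camera('wrist'),'w2')
o=ctrl.get_obs();print(o['wrist_force'],o['eef_pos'])
E
```

```text
[-0.1269737   0.06407417  0.7812341 ] [ 0.52270258 -0.1680795   0.07318551]
```

View pics/w2.png

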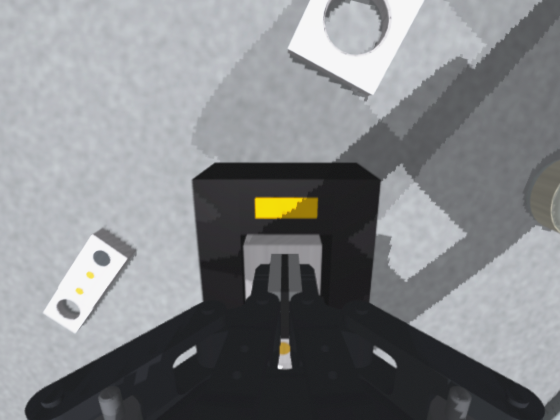

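Request:
apply_moves --increments '[{"x": 0,"y": 0.3,"z": 0,"ax": 0,"ay": 0,"az": 0,"grip": 1},{"x": 0,"y": 0.6,"z": 0,"ax": 0,"ay": 0,"az": 0,"grip": 1},{"x": 0,"y": 0.8,"z": 0,"ax": 0,"ay": 0,"az": 0,"grip": 1},{"x": 0,"y": 1.0,"z": 0,"ax": 0,"ay": 0,"az": 0,"grip": 1},{"x": 0,"y": 1.2,"z": 0,"ax": 0,"ay": 0,"az": 0,"grip": 1}]'

```text
time_s: 4.2
eef_pos: [0.5224, -0.1682, 0.0612]
eef_rot: [0.446, -0.445, -0.548, 0.55]
wrist_force: [-2.5, -1.5, 2.3]
opening: -0.0
```

```bash
python3 - <<'E'
from h import *
save(vision.camera('side'),'s2',(240,140,360,230),5)
o=ctrl.get_obs();print(o['wrist_force'],o['eef_pos'])
E
```

```text
[-0.65287588  0.81370678 -0.39696152] [ 0.52240135 -0.16803253  0.06080993]
```

View pics/s2.png

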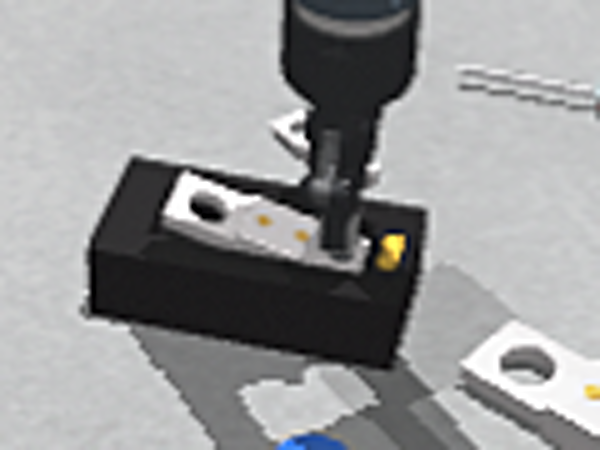

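Tipping as expected (lug rising, forces small). Go on down.

Request:
apply_moves --increments '[{"x": 0,"y": 0.2,"z": 0,"ax": 0,"ay": 0,"az": 0,"grip": 1},{"x": 0,"y": 0.4,"z": 0,"ax": 0,"ay": 0,"az": 0,"grip": 1},{"x": 0,"y": 0.6,"z": 0,"ax": 0,"ay": 0,"az": 0,"grip": 1},{"x": 0,"y": 0.6,"z": 0,"ax": 0,"ay": 0,"az": 0,"grip": 1}]'

```text
time_s: 4.75
eef_pos: [0.5216, -0.1679, 0.0542]
eef_rot: [0.447, -0.445, -0.548, 0.55]
wrist_force: [-4.8, -0.1, 1.3]
opening: 0.001
```

```bash
python3 - <<'E'
from h import *
save(vision.camera('side'),'s3',(240,140,360,230),5)
o=ctrl.get_obs();print(o['wrist_force'],o['eef_pos'])
E
```

```text
[-4.82479038 -1.15376639  1.0612229 ] [ 0.52162057 -0.16782361  0.05428978]
```

View pics/s3.png

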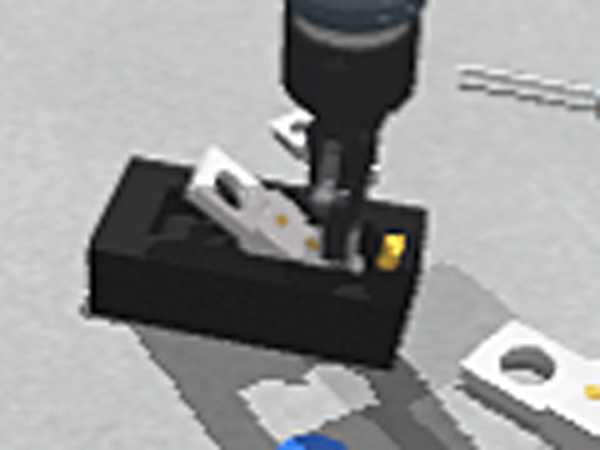

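Request:
apply_moves --increments '[{"x": 0,"y": -0.3,"z": 0,"ax": 0,"ay": 0,"az": 0,"grip": 1},{"x": 0,"y": -0.8,"z": 0,"ax": 0,"ay": 0,"az": 0,"grip": 1},{"x": 0,"y": -1.6,"z": 0,"ax": 0,"ay": 0,"az": 0,"grip": 1},{"x": 0,"y": -3,"z": 0,"ax": 0,"ay": 0,"az": 0,"grip": 1},{"x": 0,"y": -4,"z": 0,"ax": 0,"ay": 0,"az": 0,"grip": 1}]'

```text
time_s: 5.42
eef_pos: [0.5224, -0.1681, 0.0959]
eef_rot: [0.446, -0.445, -0.548, 0.55]
wrist_force: [-0.2, -0.5, -0.1]
opening: -0.001
```

```bash
python3 - <<'E'
from h import *
save(vision.camera('side'),'s4',(240,140,360,230),5)
save(vision.camera('top'),'t4',(290,120,370,230),5)
o=ctrl.get_obs();print(o['wrist_force'],o['eef_pos'])
for c in ['side','top']:
  for q in ['mount_eye','mount_dot']: print(c,q,[(d['xy'],round(d['p'],2)) for d in pinpoint(c,q)])
E
```

```text
[-0.38316713  0.19452084  0.51961525] [ 0.52294685 -0.16843596  0.09626482]
side mount_eye [([286.9, 176.4], 0.71), ([303.4, 165.6], 0.61), ([345.9, 212.5], 0.56)]
side mount_dot [([308.4, 190.6], 0.63), ([377.6, 229.1], 0.62), ([308.3, 173.2], 0.38)]
top mount_eye [([387.1, 164.7], 0.64), ([335.7, 169.8], 0.6)]
top mount_dot [([378.2, 184.1], 0.41)]
```

View pics/s4.png

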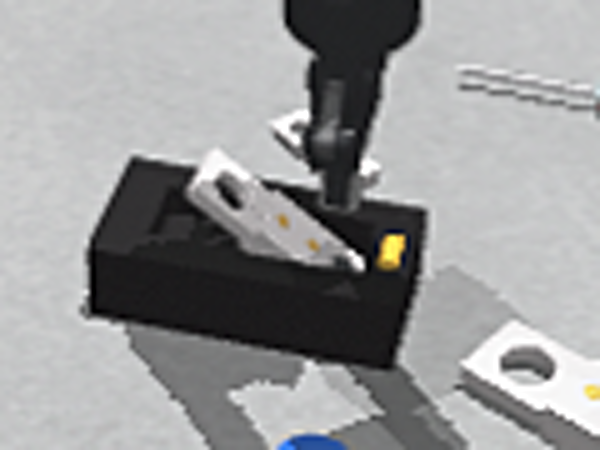

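View pics/t4.png

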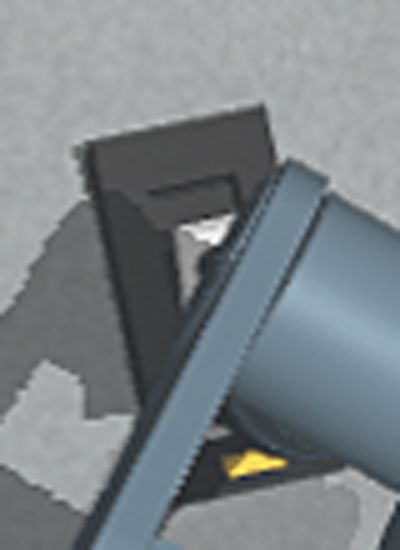

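```bash
python3 - <<'E'
from h import *
y=np.radians(12.0);h=np.array([np.cos(y),np.sin(y),0]);n=np.array([-np.sin(y),np.cos(y),0]);c=np.array([.568,-.1585,0])
def plane(xy,off):
    o,v=ray('side',xy);s=((c+n*off-o)@n)/(v@n);X=o+s*v;return (X-c)@h*1000,X[2]*1000
print('eye',plane((286.9,176.4),0),plane((240+231/5,140+190/5),0))
# near face y=+20 corners of lug: 
for nm,p,off in [('near top end',(187,193),.02),('far top end',(213,148),-.02),('near step bottom',(244,250),.02),('yel1',(283,221),0),('yel2',(314,245),0)]:
    print(nm,plane((240+p[0]/5,140+p[1]/5),off))
E
```

```text
eye (np.float64(15.151613770494318), np.float64(81.64014641137175)) (np.float64(17.185489299975433), np.float64(75.10128060409383))
near top end (np.float64(38.59498831559851), np.float64(83.99671512044226))
far top end (np.float64(33.64497358998174), np.float64(87.9559842519535))
near step bottom (np.float64(3.643641167724196), np.float64(48.0369743560144))
yel1 (np.float64(-14.956460837860512), np.float64(58.38675982952546))
yel2 (np.float64(-34.46008700920482), np.float64(44.04020434538869))
```

```bash
cat > g.py <<'E'
from h import *
y=np.radians(12.0);h=np.array([np.cos(y),np.sin(y),0]);c=np.array([.568,-.1585,0])
Rg=pose(y,np.radians(-13),-1);a=Rg[:,1]
G=c+h*.0288+np.array([0,0,.0706])
E
python3 - <<'E'
from g import *
inc(G-a*.09,Rg);print(G)
E
```

```text
xyz cm [-0.04 -6.48 -9.62] rv [ 0.222 -0.003  0.001] deg 12.7 dist 11.6
[ 0.59617065 -0.15251214  0.0706    ]
```

Request:
apply_moves --increments '[{"x": 0,"y": -5,"z": 0,"ax": 0,"ay": 0,"az": 0,"grip": 1},{"x": 0,"y": -6.5,"z": -2,"ax": 0.1,"ay": 0,"az": 0,"grip": 0},{"x": 0,"y": -6.5,"z": -6,"ax": 0.222,"ay": 0,"az": 0,"grip": 0},{"x": 0,"y": -6.5,"z": -9.6,"ax": 0.222,"ay": 0,"az": 0,"grip": 0},{"x": 0,"y": -6.5,"z": -9.6,"ax": 0.222,"ay": 0,"az": 0,"grip": 0},{"x": 0,"y": -6.5,"z": -9.6,"ax": 0.222,"ay": 0,"az": 0,"grip": 0}]'

```text
time_s: 6.48
eef_pos: [0.6147, -0.1479, 0.1575]
eef_rot: [0.494, -0.392, -0.483, 0.607]
wrist_force: [0.4, 1.1, -0.6]
opening: 1.003
```

```bash
python3 - <<'E'
from g import *
save(vision.camera('wrist'),'w5')
P=vision.camera_params('wrist')
for q in ['mount_eye','mount_dot']: print([(d['xy'],round(d['p'],2)) for d in pinpoint('wrist',q)])
n=np.array([-h[1],h[0],0])
for q in ['mount_eye']:
  for d in pinpoint('wrist',q)[:3]:
    X=onz('wrist',d['xy'],.069)-c; print('nest coords',X@h,X@n)
print(ctrl.get_obs()['opening'],ctrl.get_obs()['q'])
inc(G,Rg)
# expected projections
th=np.radians(35)
print('exp eye',proj('wrist',c+h*.0195+[0,0,.069]),'end top L/R',[proj('wrist',c+h*.036+n*s+[0,0,.086]) for s in(.02,-.02)])
E
```

```text
[([284.0, 212.1], 0.98), ([117.8, 194.0], 0.68)]
[([283.1, 124.9], 0.64)]
nest coords 0.02205827546193017 -6.261111761101531e-05
nest coords 0.00800582946281616 -0.12406008570062994
0.9986697071842745 [-0.36524758  0.52649543  1.34991499 -0.12163392  1.45806996 -2.11623614]
xyz cm [-0.03  9.03 -0.11] rv [ 0.    -0.004  0.002] deg 0.2 dist 9.0
exp eye [284.07030037 208.64519789] end top L/R [array([313.20696757, 234.33929203]), array([255.14128679, 234.58574047])]
```

View pics/w5.png

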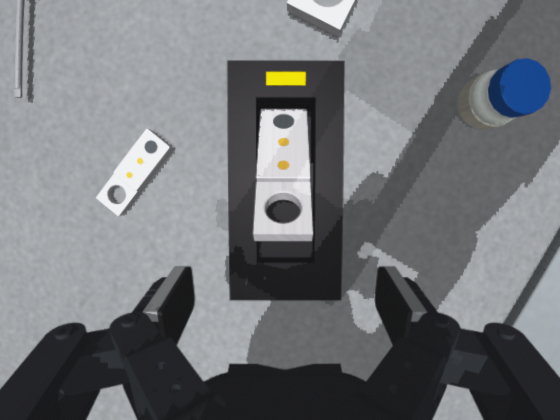

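Request:
apply_moves --increments '[{"x": 0,"y": 4,"z": -0.1,"ax": 0,"ay": 0,"az": 0,"grip": 0},{"x": 0,"y": 7,"z": -0.1,"ax": 0,"ay": 0,"az": 0,"grip": 0},{"x": 0,"y": 8.5,"z": -0.1,"ax": 0,"ay": 0,"az": 0,"grip": 0},{"x": 0,"y": 9,"z": -0.1,"ax": 0,"ay": 0,"az": 0,"grip": 0},{"x": 0,"y": 9,"z": -0.1,"ax": 0,"ay": 0,"az": 0,"grip": 0}]'

```text
time_s: 7.3
eef_pos: [0.5966, -0.1526, 0.0717]
eef_rot: [0.494, -0.393, -0.483, 0.607]
wrist_force: [-0.1, 0.0, -0.1]
opening: 1.002
```

```bash
python3 - <<'E'
from g import *
save(vision.camera('side'),'s6',(240,120,360,230),5)
save(vision.camera('wrist'),'w6')
inc(G,Rg)
E
```

```text
xyz cm [0.03 0.18 0.05] rv [ 0.002 -0.004  0.001] deg 0.3 dist 0.2
```

View pics/s6.png

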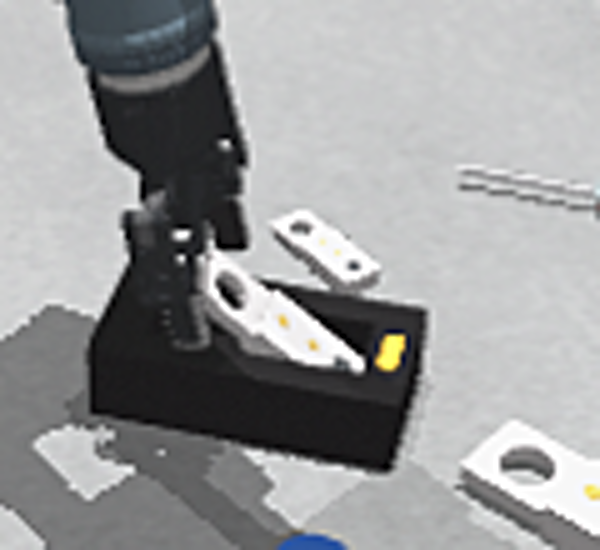

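View pics/w6.png

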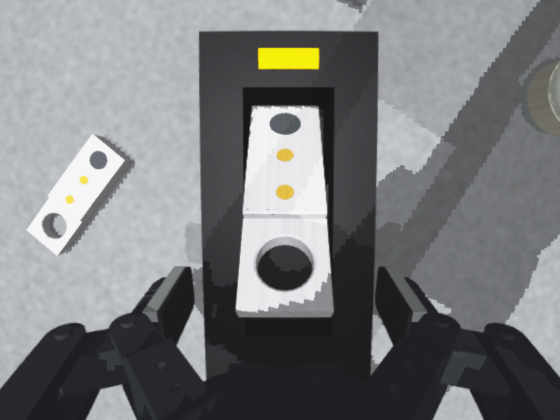

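Request:
apply_moves --increments '[{"x": 0,"y": 0.1,"z": 0,"ax": 0,"ay": 0,"az": 0,"grip": 0.3},{"x": 0,"y": 0.1,"z": 0,"ax": 0,"ay": 0,"az": 0,"grip": 0.45},{"x": 0,"y": 0.1,"z": 0,"ax": 0,"ay": 0,"az": 0,"grip": 1},{"x": 0,"y": 0.1,"z": 0,"ax": 0,"ay": 0,"az": 0,"grip": 1},{"x": 0,"y": 0.1,"z": 0,"ax": 0,"ay": 0,"az": 0,"grip": 1}]'

```text
time_s: 8.02
eef_pos: [0.597, -0.1527, 0.0715]
eef_rot: [0.493, -0.394, -0.484, 0.607]
wrist_force: [0.6, 0.3, 1.6]
opening: 0.455
```

```bash
python3 - <<'E'
from g import *
save(vision.camera('side'),'s7',(240,120,360,230),5)
save(vision.camera('wrist'),'w7')
o=ctrl.get_obs();print(o['wrist_force'],o['torque'],o['opening'])
E
```

```text
[1.35099664 0.1062559  1.14110535] [ 0.04584862 -0.08236173  0.00907177] 0.4540314729981393
```

View pics/w7.png

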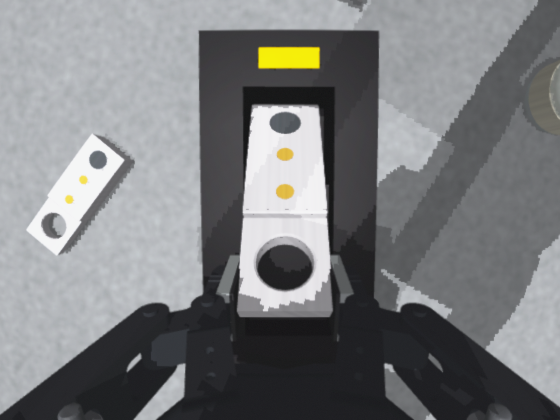

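View pics/s7.png

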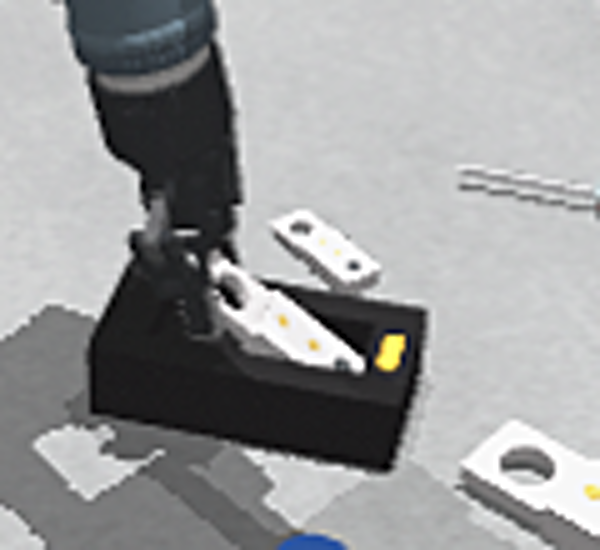

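Request:
apply_moves --increments '[{"x": 0,"y": -0.5,"z": 0,"ax": 0,"ay": 0,"az": 0,"grip": 1},{"x": 0,"y": -1.5,"z": 0,"ax": 0,"ay": 0,"az": 0,"grip": 1},{"x": 0,"y": -3,"z": 0,"ax": 0,"ay": 0,"az": 0,"grip": 1},{"x": 0,"y": -5,"z": 0,"ax": 0,"ay": 0,"az": 0,"grip": 1},{"x": 0,"y": -8,"z": 0,"ax": 0,"ay": 0,"az": 0,"grip": 1},{"x": 0,"y": -11,"z": 0,"ax": 0,"ay": 0,"az": 0,"grip": 1},{"x": 0,"y": -12,"z": 0,"ax": 0,"ay": 0,"az": 0,"grip": 1}]'

```text
time_s: 9.0
eef_pos: [0.6251, -0.1475, 0.1922]
eef_rot: [0.491, -0.396, -0.484, 0.606]
wrist_force: [-0.0, 0.8, -2.9]
opening: 0.455
```

```bash
python3 - <<'E'
from g import *
save(vision.camera('side'),'s8',(200,60,400,230),4)
save(vision.camera('wrist'),'w8')
o=ctrl.get_obs();print(o['wrist_force'],o['torque'],o['opening'],o['eef_pos'])
for q in ['mount_eye','mount_dot']: print([(d['xy'],round(d['p'],2)) for d in pinpoint('wrist',q)])
E
```

```text
[ 0.1532868   0.3449407  -2.26674276] [ 0.03897011 -0.37891717  0.0685877 ] 0.45532836561933954 [ 0.62412827 -0.14733251  0.1902868 ]
[([466.9, 99.0], 0.68), ([140.1, 183.3], 0.58)]
[([166.0, 137.8], 0.81), ([288.3, 123.7], 0.78)]
```

View pics/w8.png

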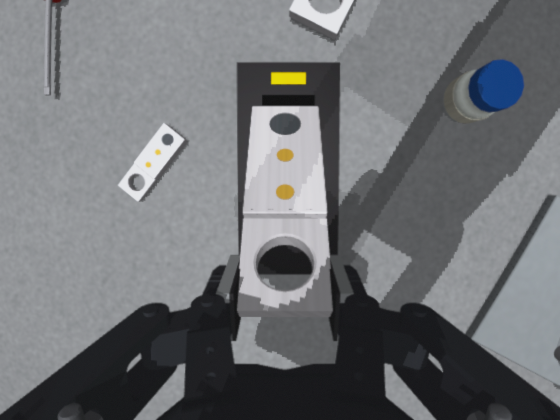

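View pics/s8.png

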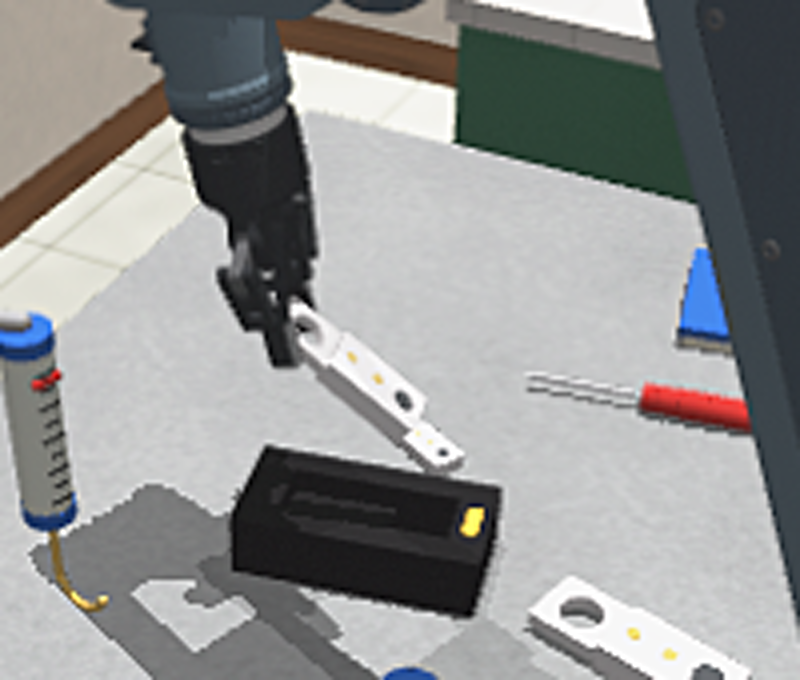

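```bash
python3 - <<'E'
import cv2
im=cv2.imread('pics/w8.png');cv2.imwrite('pics/w8z.png',cv2.resize(im[95:335,215:355],None,fx=4,fy=2.5,interpolation=cv2.INTER_CUBIC))
E
```

```text
(no output)
```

View pics/w8z.png

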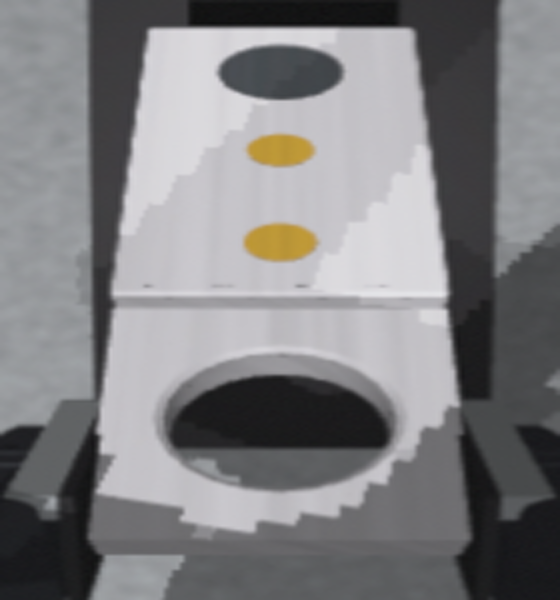

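```bash
python3 - <<'E'
from g import *
import json
obj=np.array([(-60,-20,20),(-60,20,20),(-44,0,20),(16,-20,20),(16,20,20),(60,-20,15),(60,20,15),(38,0,15)],float)/1000
px=np.array([(148,29),(414,29),(281,72),(113,297),(447,300),(89,541),(470,541),(281,421)],float)/[4,2.5]+[215,95]
P=vision.camera_params('wrist');K=np.array(P['intrinsics']);D=np.array([P['k1'],0,0,0,0])
ok,rv,tv=cv2.solvePnP(obj,px,K,D)
pr,_=cv2.projectPoints(obj,rv,tv,K,D);print((pr[:,0]-px).round(1).tolist())
Rc=np.array(P['R']);t=np.array(P['t']);p,R=cur()
Rm_c=Ro.from_rotvec(rv.ravel()).as_matrix()
RW=Rc.T@Rm_c;tW=Rc.T@(tv.ravel()-t)
Rmt=R.as_matrix().T@RW; tmt=R.as_matrix().T@(tW-p)
print('mount R in tool',Rmt.round(3),'t',tmt)
print('eye in tool mm',(Rmt@[.038,0,.01]+tmt)*1000,'x-axis angle from -approach deg',np.degrees(np.arctan2(Rmt[2,0],-Rmt[1,0])))
print('lean world',np.degrees(np.arcsin(RW[2,0])))
np.savez('mt.npz',R=Rmt,t=tmt)
E
```

```text
[[0.1, -0.7], [-0.1, -0.2], [-0.0, 1.0], [-0.2, 0.8], [0.5, 0.0], [-0.1, -0.1], [0.2, 0.2], [-0.2, -1.1]]
mount R in tool [[-0.002  1.     0.007]
 [-0.754  0.002 -0.657]
 [-0.657 -0.006  0.754]] t [0.00016913 0.0388453  0.02523162]
eye in tool mm [0.14335773 3.61869291 7.82227137] x-axis angle from -approach deg -41.042292788793596
lean world 36.0463072412255
```

```bash
cat > k.py <<'E'
from h import *
M=np.load('mt.npz')
S=np.array([.5917,.1587,0]);ys=np.radians(-16.56)
def setS(x,y,yaw):
    global S,ys; S=np.array([x,y,0]);ys=yaw
def tgt(ex,ey,ez,tilt=41,S_=None,dyaw=0):
    """eye at stand coords mm -> TCP pos, R"""
    R=pose(ys+dyaw,np.radians(tilt),-1);hs=np.array([np.cos(ys),np.sin(ys),0]);ns=np.array([-hs[1],hs[0],0])
    e=S+hs*ex/1000+ns*ey/1000+np.array([0,0,ez/1000])
    return e-R@(M['R']@np.array([.038,0,.01])+M['t']),R
def eyenow():
    p,R=cur();E=p+R.as_matrix()@(M['R']@np.array([.038,0,.01])+M['t']);hs=np.array([np.cos(ys),np.sin(ys),0]);ns=np.array([-hs[1],hs[0],0])
    d=E-S;MR=R.as_matrix()@M['R'];print('eye stand mm',(d@hs*1000).round(1),(d@ns*1000).round(1),(d[2]*1000).round(1),'mount x',MR[:,0].round(3),'z',MR[:,2].round(3))
E
python3 - <<'E'
from k import *
p,R=tgt(-80,0,228);print(p);inc(p,R);eyenow()
E
```

```text
[0.51836047 0.18035816 0.23586293]
xyz cm [34.17 -3.91  4.51] rv [-0.921  0.498  0.125] deg 60.4 dist 34.7
eye stand mm 109.2 -288.1 185.8 mount x [0.792 0.163 0.588] z [-0.577 -0.114  0.809]
```

Request:
apply_moves --increments '[{"x": 3.4,"y": -1.5,"z": 1.0,"ax": -0.09,"ay": 0.05,"az": 0.0125,"grip": 1},{"x": 6.8,"y": -2,"z": 1.5,"ax": -0.18,"ay": 0.1,"az": 0.025,"grip": 1},{"x": 10.2,"y": -2.5,"z": 2,"ax": -0.28,"ay": 0.15,"az": 0.0375,"grip": 1},{"x": 13.7,"y": -2.8,"z": 2.5,"ax": -0.37,"ay": 0.2,"az": 0.05,"grip": 1},{"x": 17,"y": -3,"z": 3,"ax": -0.46,"ay": 0.25,"az": 0.0625,"grip": 1},{"x": 20.5,"y": -3.2,"z": 3.4,"ax": -0.55,"ay": 0.3,"az": 0.075,"grip": 1},{"x": 24,"y": -3.5,"z": 3.8,"ax": -0.645,"ay": 0.35,"az": 0.0875,"grip": 1},{"x": 27.4,"y": -3.7,"z": 4.1,"ax": -0.74,"ay": 0.4,"az": 0.1,"grip": 1},{"x": 31,"y": -3.9,"z": 4.4,"ax": -0.83,"ay": 0.45,"az": 0.1125,"grip": 1},{"x": 34.2,"y": -3.9,"z": 4.5,"ax": -0.92,"ay": 0.5,"az": 0.125,"grip": 1},{"x": 34.2,"y": -3.9,"z": 4.5,"ax": -0.92,"ay": 0.5,"az": 0.125,"grip": 1}]'

```text
time_s: 10.58
eef_pos: [0.5156, 0.1818, 0.2327]
eef_rot: [-0.333, 0.729, 0.543, -0.25]
wrist_force: [-0.0, 0.7, -3.0]
opening: 0.456
```

```bash
python3 - <<'E'
from k import *
save(vision.camera('side'),'s9',(130,80,330,280),3)
P=vision.camera_params('wrist');im=vision.camera('wrist');save(im,'w9')
eyenow();p,R=tgt(-80,0,228);inc(p,R);print(ctrl.get_obs()['q'].round(2),ctrl.get_obs()['time_s'])
hs=np.array([np.cos(ys),np.sin(ys),0])
print('exp tip',proj('wrist',S+hs*-.022+[0,0,.227]),'seat',proj('wrist',S+[0,0,.21]),'tube bottom',proj('wrist',S+hs*.016+[0,0,.266]))
print([(d['xy'],d['p']) for d in pinpoint('wrist','hook_seat')])
E
```

```text
eye stand mm -82.4 0.2 225.2 mount x [ 0.005 -0.001  1.   ] z [-0.957  0.292  0.006]
xyz cm [-0.02 -0.06 -0.36] rv [-0.005  0.002 -0.002] deg 0.3 dist 0.4
[ 0.34 -0.12  2.1  -0.67  0.66 -0.51] 10.675
exp tip [284.89179782 303.57705838] seat [284.89260289 288.0860307 ] tube bottom [284.76782381 376.15147664]
[([287.7, 289.7], 0.6)]
```

View pics/w9.png

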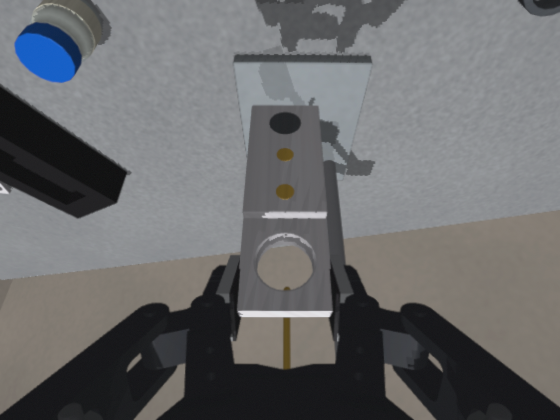

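View pics/s9.png

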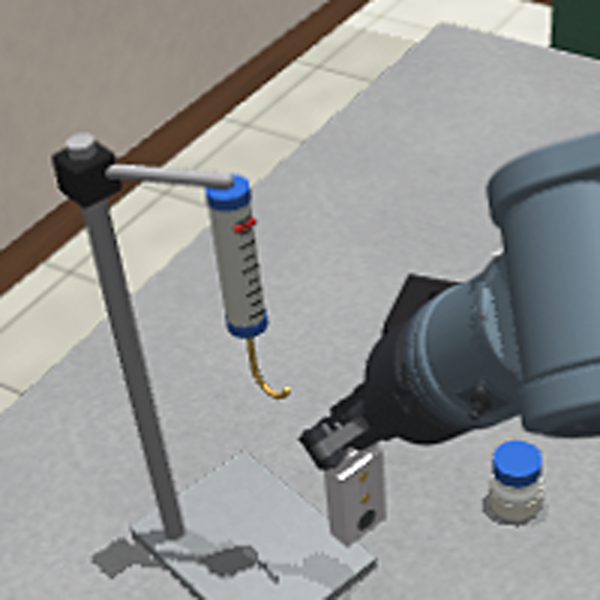

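```bash
python3 - <<'E'
from k import *
im=cv2.imread('pics/w9.png');cv2.imwrite('pics/w9z.png',cv2.resize(im[225:375,230:340],None,fx=5,fy=4,interpolation=cv2.INTER_CUBIC))
hs=np.array([np.cos(ys),np.sin(ys),0]);ns=np.array([-hs[1],hs[0],0])
for d in (0,.002): print(d,proj('wrist',S+ns*d+[0,0,.21]),proj('wrist',S+ns*d+hs*-.022+[0,0,.227]),proj('wrist',S+ns*d+hs*.016+[0,0,.24]))
print(proj('wrist',S+[0,0,.2075]))
E
```

```text
0 [285.46619515 286.83772078] [285.52522771 302.20432836] [285.42079646 334.84492159]
0.002 [288.26688028 286.84103628] [288.71295752 302.20817579] [288.23245056 334.84868569]
[285.4665349  283.44794233]
```

View pics/w9z.png

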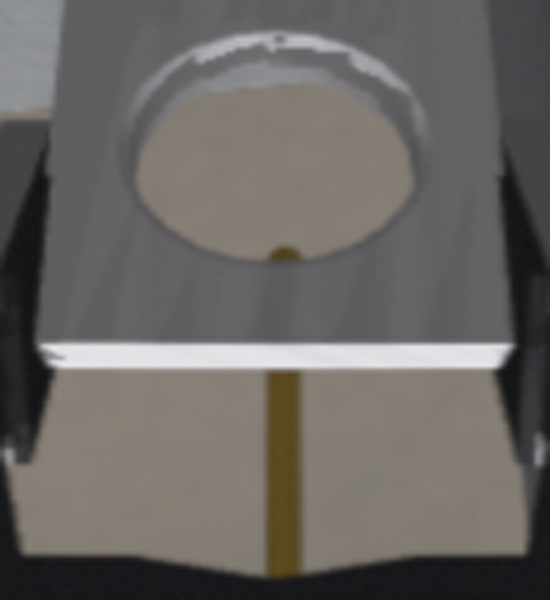

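```bash
sed -i 's/^S=.*/_n=np.array([np.sin(np.radians(16.56)),np.cos(np.radians(16.56)),0]);S=np.array([.5917,.1587,.0015])+_n*.0011;ys=np.radians(-16.56)/' k.py
python3 - <<'E'
from k import *
f=[]
for i in range(6):
    vision.camera('top');o=ctrl.get_obs();f.append(np.r_[o['wrist_force'],o['torque']])
f=np.array(f);print(f.mean(0).round(3),f.std(0).round(2))
eyenow();p,R=tgt(-42,0,223,43);inc(p,R)
E
```

```text
[-0.016 -0.146 -3.202  0.191  0.599 -0.019] [0.37 0.22 0.32 0.02 0.04 0.02]
eye stand mm -79.6 -1.5 226.3 mount x [ 0.001 -0.003  1.   ] z [-0.956  0.295  0.002]
xyz cm [ 0.16  2.69 -2.61] rv [-0.036 -0.003 -0.003] deg 2.1 dist 3.7
```

Request:
apply_moves --increments '[{"x": 0.1,"y": 1.3,"z": -1.3,"ax": -0.02,"ay": 0,"az": 0,"grip": 1},{"x": 0.16,"y": 2.7,"z": -2.6,"ax": -0.036,"ay": 0,"az": 0,"grip": 1},{"x": 0.16,"y": 2.7,"z": -2.6,"ax": -0.036,"ay": 0,"az": 0,"grip": 1},{"x": 0.16,"y": 2.7,"z": -2.6,"ax": -0.036,"ay": 0,"az": 0,"grip": 1}]'

```text
time_s: 11.52
eef_pos: [0.5549, 0.1702, 0.2318]
eef_rot: [-0.32, 0.736, 0.546, -0.238]
wrist_force: [-1.0, 0.6, -3.1]
opening: 0.454
```

```bash
python3 - <<'E'
from k import *
save(vision.camera('wrist'),'w10',(220,200,350,380),4)
save(vision.camera('side'),'s10',(170,150,300,280),5)
save(vision.camera('top'),'t10',(140,100,300,230),4)
eyenow()
print('tip',proj('wrist',S+np.array([np.cos(ys),np.sin(ys),0])*-.022+[0,0,.227]),'under',proj('wrist',S+[0,0,.2075]))
E
```

```text
eye stand mm -42.2 0.0 222.8 mount x [-0.033  0.008  0.999] z [-0.955  0.295 -0.034]
tip [285.53393809 285.80557511] under [285.47602999 264.27027541]
```

View pics/w10.png

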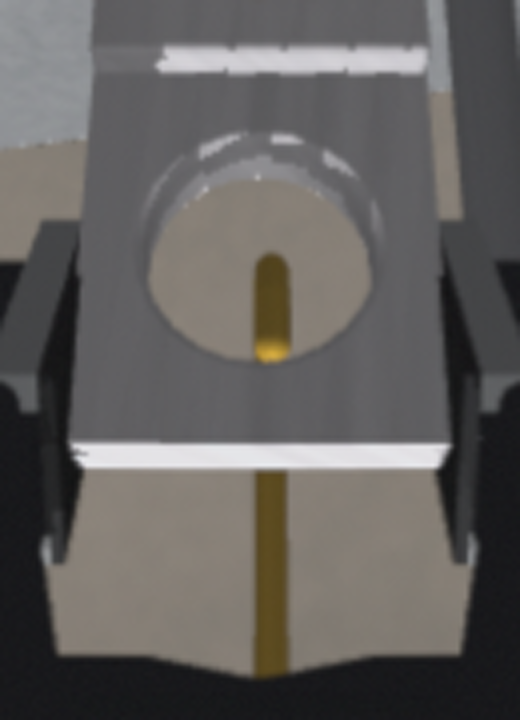

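View pics/s10.png

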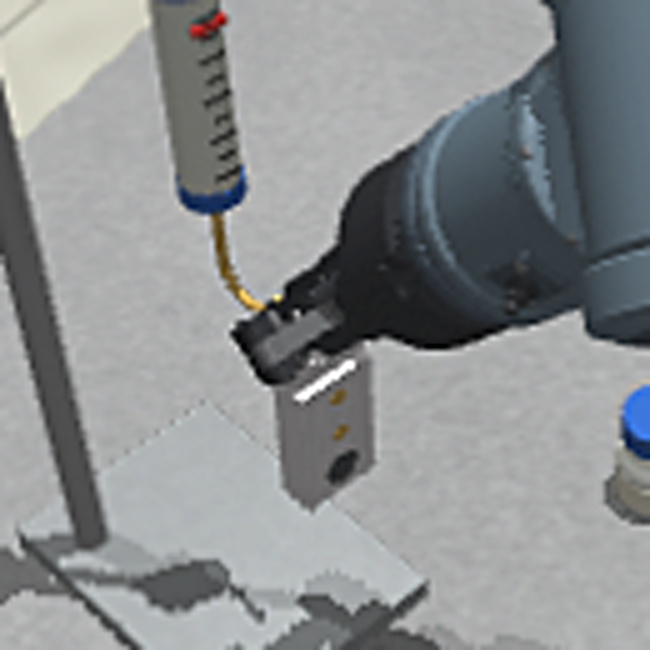

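View pics/t10.png

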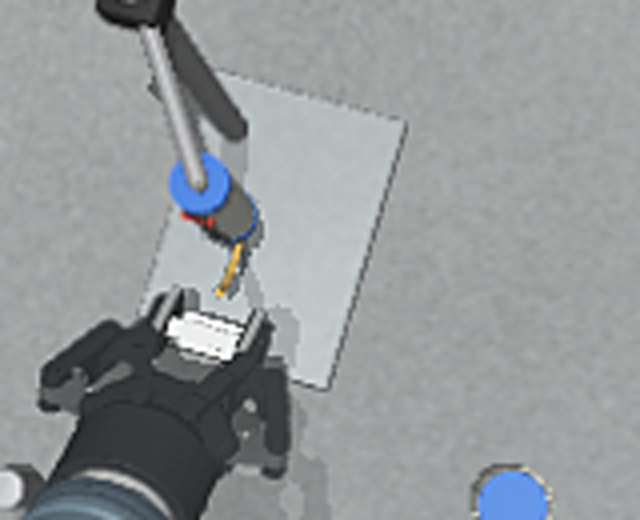

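```bash
python3 - <<'E'
from k import *
for e in [(-32,1.2,223),(-25,1.2,223),(-17,1.2,221),(-10,1.2,216),(-3,1.2,210)]:
    p,R=tgt(*e,43);inc(p,R)
E
```

```text
xyz cm [ 0.12  0.68 -0.76] rv [-0.    -0.003 -0.003] deg 0.2 dist 1.0
xyz cm [ 0.12  1.16 -1.27] rv [-0.    -0.003 -0.003] deg 0.2 dist 1.7
xyz cm [ 0.13  1.85 -1.72] rv [-0.    -0.003 -0.003] deg 0.2 dist 2.5
xyz cm [ 0.13  2.69 -1.89] rv [-0.    -0.003 -0.003] deg 0.2 dist 3.3
xyz cm [ 0.13  3.61 -1.99] rv [-0.    -0.003 -0.003] deg 0.2 dist 4.1
```

Request:
apply_moves --increments '[{"x": 0.12,"y": 0.7,"z": -0.75,"ax": 0,"ay": 0,"az": 0,"grip": 1},{"x": 0.12,"y": 1.15,"z": -1.25,"ax": 0,"ay": 0,"az": 0,"grip": 1},{"x": 0.12,"y": 1.85,"z": -1.7,"ax": 0,"ay": 0,"az": 0,"grip": 1},{"x": 0.12,"y": 1.85,"z": -1.7,"ax": 0,"ay": 0,"az": 0,"grip": 1}]'

```text
time_s: 12.18
eef_pos: [0.5795, 0.1642, 0.23]
eef_rot: [-0.32, 0.736, 0.547, -0.238]
wrist_force: [0.3, -0.4, -3.3]
opening: 0.451
```

```bash
python3 - <<'E'
from k import *
save(vision.camera('wrist'),'w11',(220,200,350,380),4)
save(vision.camera('side'),'s11',(170,150,300,280),5)
eyenow();print(ctrl.get_obs()['wrist_force'])
for e in [(-10,1.2,216),(-3,1.2,210)]:
    p,R=tgt(*e,43);inc(p,R)
E
```

```text
eye stand mm -17.2 0.9 220.5 mount x [-0.032  0.008  0.999] z [-0.955  0.295 -0.033]
[-0.37839497 -0.83176636 -3.50252527]
xyz cm [ 0.03  0.82 -0.22] rv [-0.001 -0.003 -0.003] deg 0.2 dist 0.8
xyz cm [ 0.04  1.73 -0.32] rv [-0.001 -0.003 -0.003] deg 0.2 dist 1.8
```

View pics/w11.png

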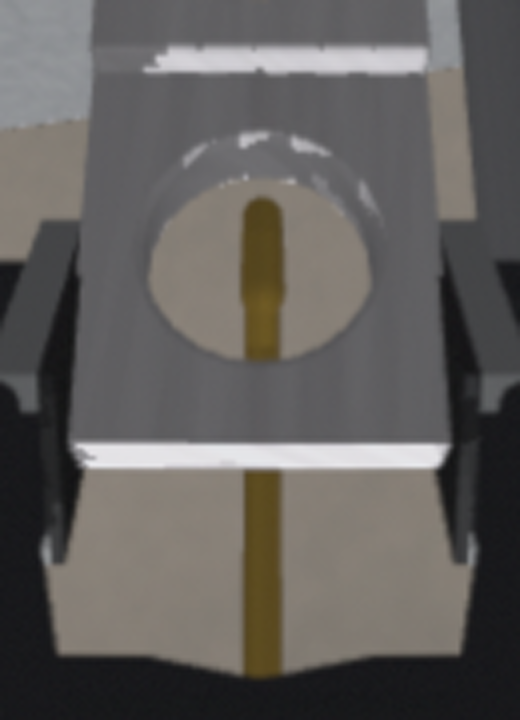

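View pics/s11.png

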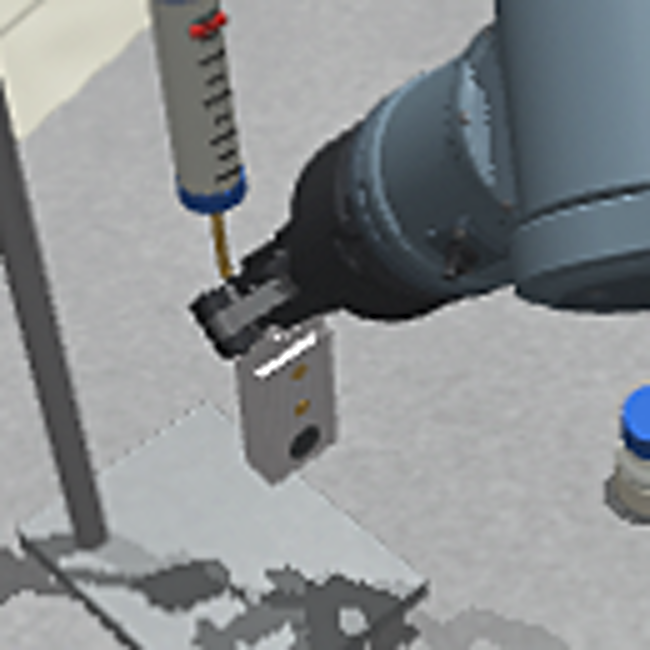

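Request:
apply_moves --increments '[{"x": 0,"y": 0.4,"z": -0.12,"ax": 0,"ay": 0,"az": 0,"grip": 1},{"x": 0,"y": 0.8,"z": -0.22,"ax": 0,"ay": 0,"az": 0,"grip": 1},{"x": 0,"y": 1.25,"z": -0.28,"ax": 0,"ay": 0,"az": 0,"grip": 1},{"x": 0,"y": 1.7,"z": -0.32,"ax": 0,"ay": 0,"az": 0,"grip": 1},{"x": 0,"y": 1.7,"z": -0.32,"ax": 0,"ay": 0,"az": 0,"grip": 1}]'

```text
time_s: 12.9
eef_pos: [0.5923, 0.1602, 0.2192]
eef_rot: [-0.32, 0.736, 0.546, -0.238]
wrist_force: [0.3, -0.2, -3.7]
opening: 0.457
```

```bash
python3 - <<'E'
from k import *
save(vision.camera('wrist'),'w12',(220,200,350,380),4)
save(vision.camera('side'),'s12',(170,130,300,280),4)
f=[]
for i in range(4):
    vision.camera('top');o=ctrl.get_obs();f.append(np.r_[o['wrist_force'],o['torque']])
print(np.mean(f,0).round(2))
eyenow()
for e in [(-3,1,200),(-3,1,190),(-3,1,180),(-3,1,170),(-3,1,160)]:
    p,R=tgt(*e,43);inc(p,R)
E
```

```text
[ 0.26  0.36 -2.83  0.2   0.61 -0.01]
eye stand mm -3.3 0.9 210.4 mount x [-0.033  0.008  0.999] z [-0.955  0.295 -0.033]
xyz cm [0.01 0.78 0.69] rv [-0.001 -0.003 -0.003] deg 0.2 dist 1.0
xyz cm [0.01 1.51 1.37] rv [-0.001 -0.003 -0.003] deg 0.2 dist 2.0
xyz cm [0.01 2.24 2.05] rv [-0.001 -0.003 -0.003] deg 0.2 dist 3.0
xyz cm [0.01 2.97 2.73] rv [-0.001 -0.003 -0.003] deg 0.2 dist 4.0
xyz cm [0.01 3.7  3.42] rv [-0.001 -0.003 -0.003] deg 0.2 dist 5.0
```

View pics/w12.png

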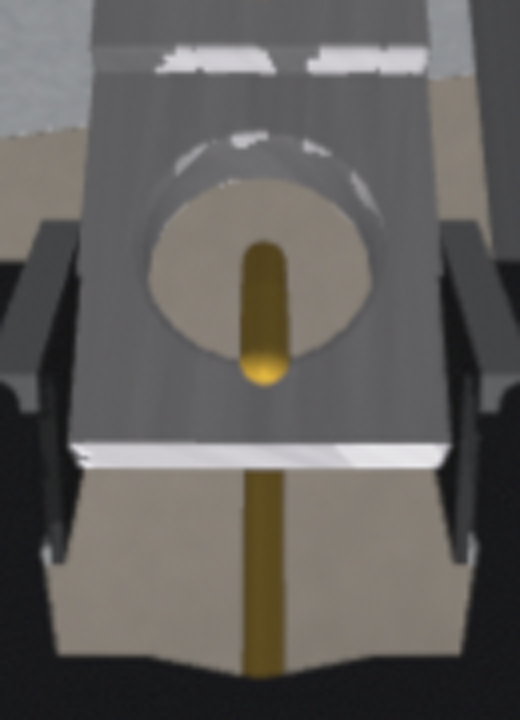

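View pics/s12.png

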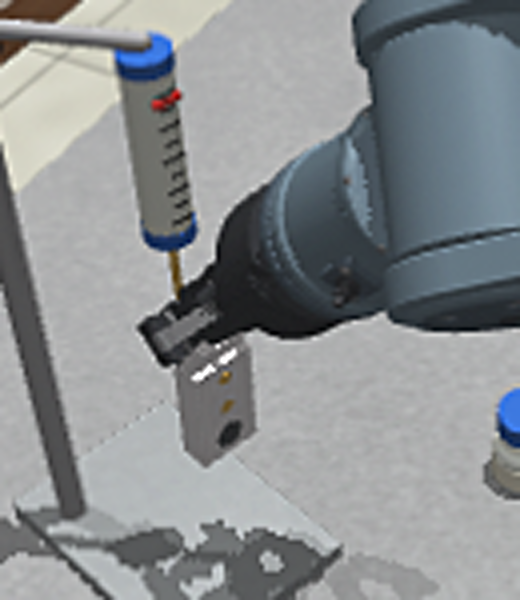

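Request:
apply_moves --increments '[{"x": 0,"y": 0.4,"z": 0.36,"ax": 0,"ay": 0,"az": 0,"grip": 1},{"x": 0,"y": 0.7,"z": 0.63,"ax": 0,"ay": 0,"az": 0,"grip": 1},{"x": 0,"y": 0.95,"z": 0.86,"ax": 0,"ay": 0,"az": 0,"grip": 1},{"x": 0,"y": 1.2,"z": 1.1,"ax": 0,"ay": 0,"az": 0,"grip": 1},{"x": 0,"y": 1.45,"z": 1.32,"ax": 0,"ay": 0,"az": 0,"grip": 1},{"x": 0,"y": 1.7,"z": 1.55,"ax": 0,"ay": 0,"az": 0,"grip": 1},{"x": 0,"y": 1.95,"z": 1.78,"ax": 0,"ay": 0,"az": 0,"grip": 1},{"x": 0,"y": 2.2,"z": 2.01,"ax": 0,"ay": 0,"az": 0,"grip": 1},{"x": 0,"y": 2.2,"z": 2.01,"ax": 0,"ay": 0,"az": 0,"grip": 1},{"x": 0,"y": 2.2,"z": 2.01,"ax": 0,"ay": 0,"az": 0,"grip": 1}]'

```text
time_s: 14.45
eef_pos: [0.5926, 0.1604, 0.1902]
eef_rot: [-0.32, 0.736, 0.547, -0.238]
wrist_force: [1.0, -0.1, -1.9]
opening: 0.46
```

```bash
python3 - <<'E'
from k import *
save(vision.camera('wrist'),'w13',(220,200,350,380),4)
save(vision.camera('side'),'s13',(170,130,300,280),4)
f=[]
for i in range(6):
    vision.camera('top');o=ctrl.get_obs();f.append(np.r_[o['wrist_force'],o['torque']])
print(np.mean(f,0).round(2),np.std(f,0).round(2))
eyenow()
E
```

```text
[ 0.47 -0.17 -2.16  0.14  0.41 -0.01] [0.38 0.43 0.49 0.05 0.02 0.02]
eye stand mm -2.9 0.9 180.7 mount x [-0.033  0.008  0.999] z [-0.955  0.295 -0.034]
```

View pics/w13.png

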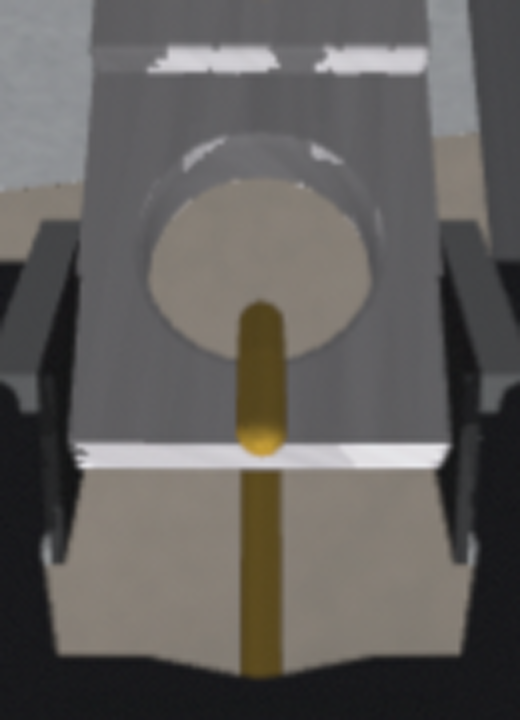

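View pics/s13.png

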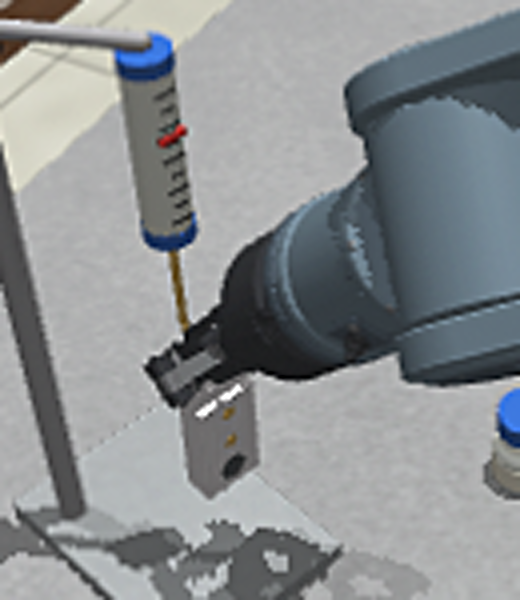

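```bash
cat > pt.py <<'E'
from k import *
def pointer(im):
    r=im.astype(int);m=(r[:,:,0]>150)&(r[:,:,1]<70)&(r[:,:,2]<70);m[:, :195]=0;m[:,225:]=0;m[:130]=0;m[220:]=0
    y,x=np.nonzero(m);return x.mean(),y.mean(),len(x)
def pz(xy):
    hs=np.array([np.cos(ys),np.sin(ys),0]);zs=np.linspace(.25,.42,400)
    P=vision.camera_params('side');q=np.array([proj('side',S+hs*.016+[0,0,z],P) for z in zs])
    d=q[-1]-q[0];d/=np.linalg.norm(d);s=(q-q[0])@d
    return np.interp((np.array(xy)-q[0])@d,s,zs)
E
python3 - <<'E'
from pt import *
z0=pointer(cv2.imread('pics/side0.png')[:,:,::-1]);print(z0,pz(z0[:2]))
z=pointer(vision.camera('side'));print(z,pz(z[:2]))
p,R=tgt(0.5,1,181,43);inc(p,R)
p,R=tgt(0.5,1,171,43);inc(p,R)
E
```

```text
(np.float64(210.5), np.float64(154.625), 8) 0.35083704584262426
(np.float64(213.2), np.float64(163.0), 5) 0.3294742140218658
xyz cm [ 0.01  0.21 -0.27] rv [-0.001 -0.003 -0.003] deg 0.2 dist 0.3
xyz cm [0.01 0.94 0.41] rv [-0.001 -0.003 -0.003] deg 0.2 dist 1.0
```

Request:
apply_moves --increments '[{"x": 0,"y": 0.1,"z": -0.13,"ax": 0,"ay": 0,"az": 0,"grip": 1},{"x": 0,"y": 0.2,"z": -0.27,"ax": 0,"ay": 0,"az": 0,"grip": 1},{"x": 0,"y": 0.4,"z": -0.1,"ax": 0,"ay": 0,"az": 0,"grip": 1},{"x": 0,"y": 0.6,"z": 0.1,"ax": 0,"ay": 0,"az": 0,"grip": 1},{"x": 0,"y": 0.8,"z": 0.28,"ax": 0,"ay": 0,"az": 0,"grip": 1},{"x": 0,"y": 0.94,"z": 0.4,"ax": 0,"ay": 0,"az": 0,"grip": 1},{"x": 0,"y": 0.94,"z": 0.4,"ax": 0,"ay": 0,"az": 0,"grip": 1}]'

```text
time_s: 15.78
eef_pos: [0.596, 0.1594, 0.1806]
eef_rot: [-0.32, 0.736, 0.547, -0.238]
wrist_force: [1.6, -0.6, -1.5]
opening: 0.456
```

```bash
python3 - <<'E'
from pt import *
im=vision.camera('side');z=pointer(im);print(z,pz(z[:2]));save(im,'s14',(170,130,300,280),4)
save(vision.camera('wrist'),'w14',(220,200,350,380),4)
f=[]
for i in range(8):
    vision.camera('top');o=ctrl.get_obs();f.append(np.r_[o['wrist_force'],o['torque']])
print(np.mean(f,0).round(2),np.std(f,0).round(2))
eyenow()
E
```

```text
(np.float64(211.8), np.float64(166.6), 5) 0.32099670019418836
[ 2.77 -0.7  -0.9  -0.01  0.12 -0.03] [0.44 0.38 0.48 0.02 0.05 0.03]
eye stand mm 0.6 0.9 171.2 mount x [-0.033  0.008  0.999] z [-0.955  0.295 -0.034]
```

View pics/s14.png

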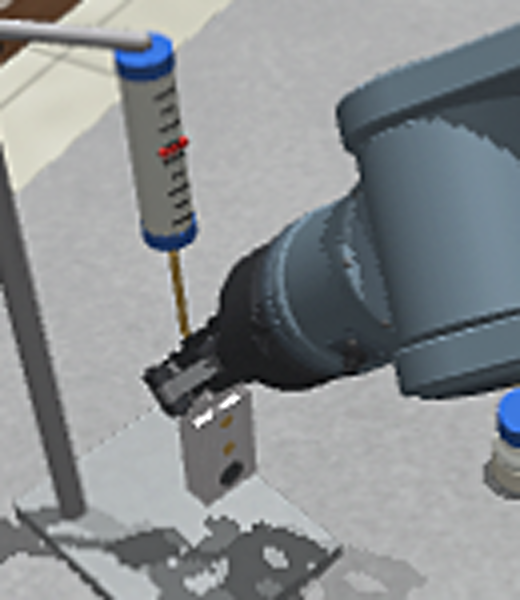

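View pics/w14.png

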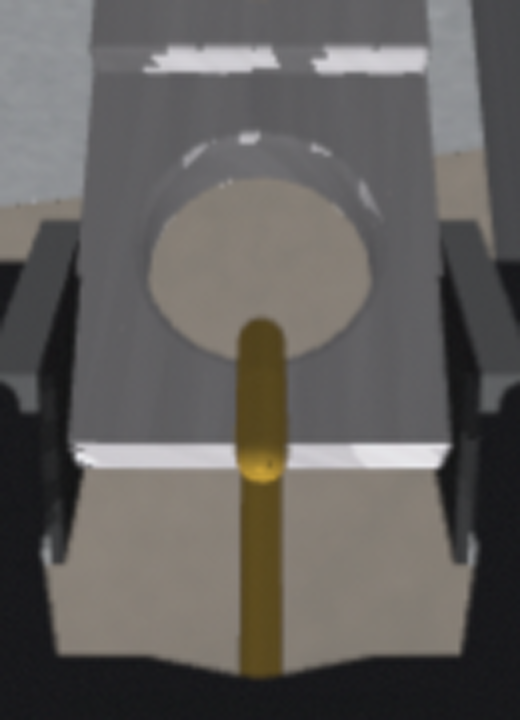

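```bash
python3 - <<'E'
from k import *
hs=np.array([np.cos(ys),np.sin(ys),0])
P=vision.camera_params('wrist')
def cr(X): q=proj('wrist',X,P); return ((q-[220,200])*4).round(0)
for ext in (.025,.030,.035):
  for dx in (0,.005,.010):
    print(ext,dx,'tip',cr(S+hs*(dx-.022)+[0,0,.227-ext]),'seat',cr(S+hs*dx+[0,0,.2075-ext]))
p,R=cur();
for X in [(38,0,15),(51,0,15),(51,0,5),(25,0,15),(60,0,15)]:
  print(X,cr(p+R.as_matrix()@(M['R']@np.array(X)/1000+M['t'])))
E
```

```text
0.025 0 tip [252. 502.] seat [254. 354.]
0.025 0.005 tip [253. 511.] seat [254. 366.]
0.025 0.01 tip [253. 519.] seat [254. 377.]
0.03 0 tip [252. 445.] seat [254. 310.]
0.03 0.005 tip [253. 456.] seat [254. 323.]
0.03 0.01 tip [253. 466.] seat [254. 335.]
0.035 0 tip [252. 390.] seat [254. 268.]
0.035 0.005 tip [253. 403.] seat [254. 282.]
0.035 0.01 tip [253. 415.] seat [254. 295.]
(38, 0, 15) [262. 243.]
(51, 0, 15) [262. 355.]
(51, 0, 5) [262. 382.]
(25, 0, 15) [262. 140.]
(60, 0, 15) [262. 439.]
```

```bash
python3 - <<'E'
from pt import *
f=[]
for i in range(6):
    im=vision.camera('side');o=ctrl.get_obs();f.append(np.r_[o['wrist_force'],o['torque']])
print(np.mean(f,0).round(2),np.std(f,0).round(2));print(np.array(f)[:,:3].round(1).tolist())
z=pointer(im);print(z,pz(z[:2]));eyenow();print(o['eef_pos'],o['time_s'])
t=vision.camera('top');save(t,'t15',(150,110,280,230),5)
w=vision.camera('wrist');save(w,'w15')
E
```

```text
[ 2.71 -1.02 -0.87 -0.02  0.09 -0.03] [0.68 0.5  0.69 0.03 0.04 0.03]
[[3.4, -1.2, -1.1], [2.3, -0.9, -0.4], [2.0, -0.7, -0.2], [2.5, -1.7, -2.2], [2.2, -0.2, -1.0], [3.9, -1.5, -0.3]]
(np.float64(211.8), np.float64(166.6), 5) 0.32099670019418836
eye stand mm 0.6 0.9 171.1 mount x [-0.033  0.008  0.999] z [-0.955  0.295 -0.034]
[0.59592822 0.15939201 0.18058764] 16.575
```

View pics/t15.png

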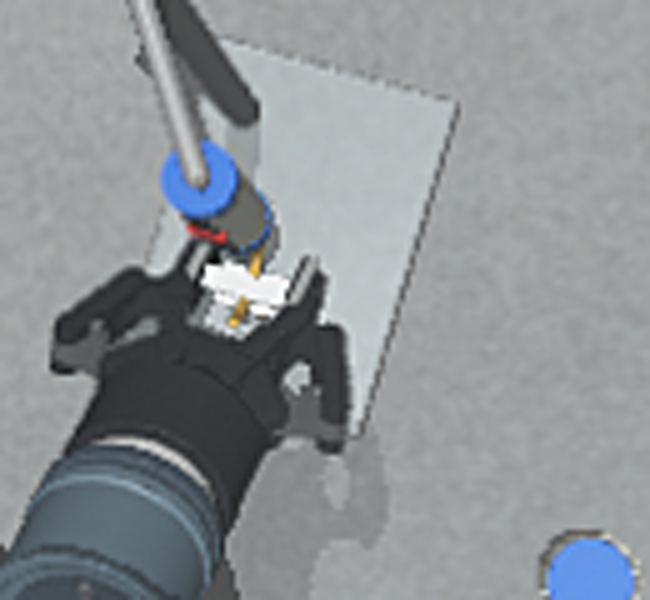

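View pics/w15.png

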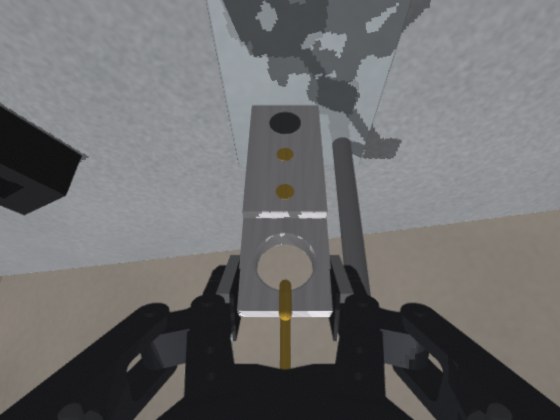

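Request:
apply_moves --increments '[{"x": 0,"y": 0.07,"z": -0.07,"ax": 0,"ay": 0,"az": 0,"grip": 1},{"x": 0,"y": 0.14,"z": -0.15,"ax": 0,"ay": 0,"az": 0,"grip": 1},{"x": 0,"y": 0.2,"z": -0.22,"ax": 0,"ay": 0,"az": 0,"grip": 1},{"x": 0,"y": 0.27,"z": -0.29,"ax": 0,"ay": 0,"az": 0,"grip": 1},{"x": 0,"y": 0.27,"z": -0.29,"ax": 0,"ay": 0,"az": 0,"grip": 1}]'

```text
time_s: 17.3
eef_pos: [0.5999, 0.1582, 0.1807]
eef_rot: [-0.32, 0.736, 0.547, -0.238]
wrist_force: [-0.6, -0.2, -0.4]
opening: 0.454
```

```bash
python3 - <<'E'
from pt import *
f=[]
for i in range(8):
    im=vision.camera('side');o=ctrl.get_obs();f.append(np.r_[o['wrist_force'],o['torque']])
print(np.mean(f,0).round(2),np.std(f,0).round(2))
z=pointer(im);print(z,pz(z[:2]));eyenow();print(o['eef_pos'],o['time_s'])
save(im,'s16',(170,130,300,280),4)
w=vision.camera('wrist');save(w,'w16',(220,200,350,380),4)
E
```

```text
[ 0.43 -0.26 -0.85  0.1   0.39 -0.01] [0.31 0.66 0.35 0.02 0.03 0.03]
(np.float64(213.5), np.float64(165.25), 4) 0.32375956100472103
eye stand mm 4.6 0.9 171.2 mount x [-0.033  0.008  0.999] z [-0.955  0.295 -0.034]
[0.59980054 0.15822979 0.18069211] 17.7
```

View pics/w16.png

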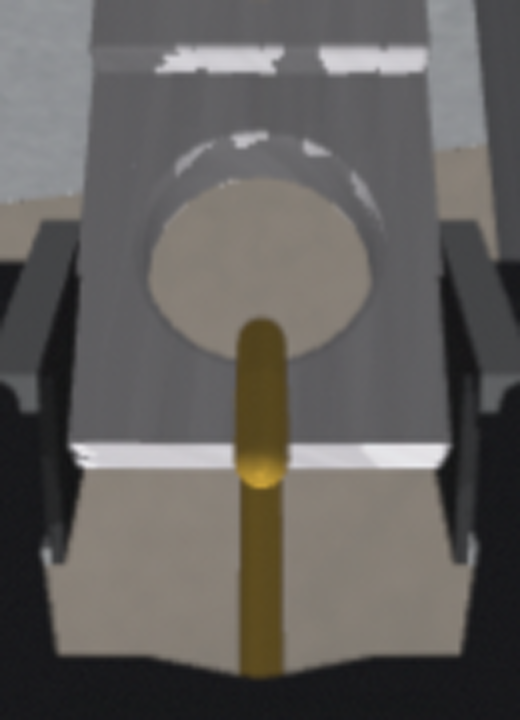

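View pics/s16.png

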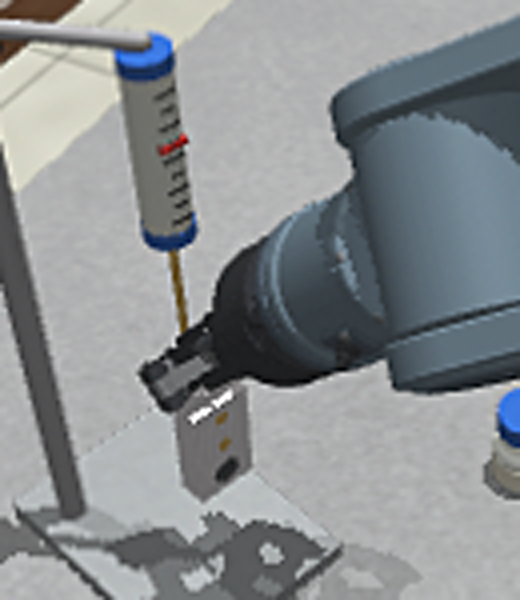

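Request:
apply_moves --increments '[{"x": 0,"y": 0.15,"z": 0.1,"ax": 0,"ay": 0,"az": 0,"grip": 1},{"x": 0,"y": 0.3,"z": 0.22,"ax": 0,"ay": 0,"az": 0,"grip": 1},{"x": 0,"y": 0.45,"z": 0.35,"ax": 0,"ay": 0,"az": 0,"grip": 1},{"x": 0,"y": 0.6,"z": 0.48,"ax": 0,"ay": 0,"az": 0,"grip": 1},{"x": 0,"y": 0.7,"z": 0.57,"ax": 0,"ay": 0,"az": 0,"grip": 1},{"x": 0,"y": 0.7,"z": 0.57,"ax": 0,"ay": 0,"az": 0,"grip": 1}]'

```text
time_s: 18.5
eef_pos: [0.6004, 0.1581, 0.1716]
eef_rot: [-0.32, 0.736, 0.547, -0.238]
wrist_force: [-0.6, 0.2, -0.2]
opening: 0.454
```

```bash
python3 - <<'E'
from pt import *
f=[]
for i in range(16):
    im=vision.camera('side');o=ctrl.get_obs();f.append(np.r_[o['wrist_force'],o['torque']])
f=f[2:];print(np.mean(f,0).round(2),(np.std(f,0)/np.sqrt(14)).round(2))
z=pointer(im);print(z,pz(z[:2]));eyenow();print(o['eef_pos'],o['time_s'])
E
```

```text
[-0.72  0.43 -0.18  0.14  0.46  0.  ] [0.14 0.16 0.11 0.01 0.01 0.01]
(np.float64(213.0), np.float64(169.14285714285714), 7) 0.3141225459622463
eye stand mm 5.2 0.9 162.2 mount x [-0.033  0.008  0.999] z [-0.955  0.295 -0.034]
[0.60037245 0.15809546 0.17169004] 19.3
```

Request:
apply_moves --increments '[{"x": 0,"y": 0.05,"z": 0.1,"ax": 0,"ay": 0,"az": 0,"grip": 1},{"x": 0,"y": 0.1,"z": 0.18,"ax": 0,"ay": 0,"az": 0,"grip": 1},{"x": 0,"y": 0.1,"z": 0.18,"ax": 0,"ay": 0,"az": 0,"grip": 1}]'

```text
time_s: 19.68
eef_pos: [0.6001, 0.1582, 0.17]
eef_rot: [-0.32, 0.736, 0.547, -0.238]
wrist_force: [2.0, -0.4, -0.6]
opening: 0.452
```

```bash
python3 - <<'E'
from pt import *
f=[]
for i in range(16):
    im=vision.camera('side');o=ctrl.get_obs();f.append(np.r_[o['wrist_force'],o['torque']])
f=f[2:];print(np.mean(f,0).round(2),(np.std(f,0)/np.sqrt(14)).round(2))
z=pointer(im);print(z,pz(z[:2]));eyenow();print(o['eef_pos'],o['time_s'])
save(im,'s18',(170,130,300,280),4);save(vision.camera('wrist'),'w18',(220,200,350,380),4)
E
```

```text
[ 3.14 -1.15 -0.06 -0.04 -0.   -0.03] [0.17 0.09 0.13 0.01 0.01 0.01]
(np.float64(213.33333333333334), np.float64(170.0), 3) 0.3118143993578555
eye stand mm 4.7 1.0 160.4 mount x [-0.033  0.008  0.999] z [-0.955  0.295 -0.034]
[0.59988483 0.15826696 0.16986703] 20.475
```

View pics/s18.png

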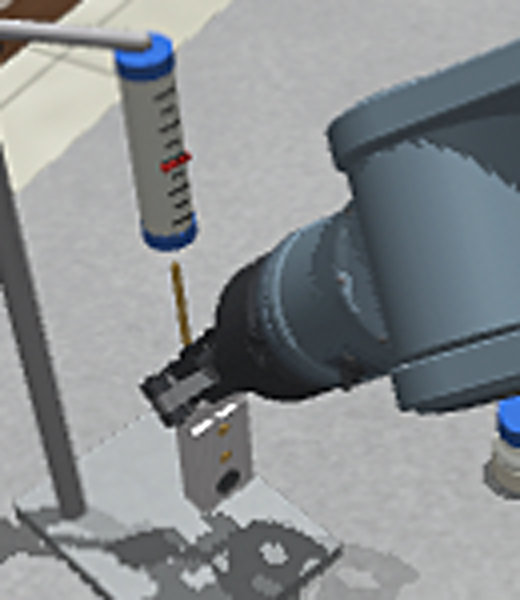

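View pics/w18.png

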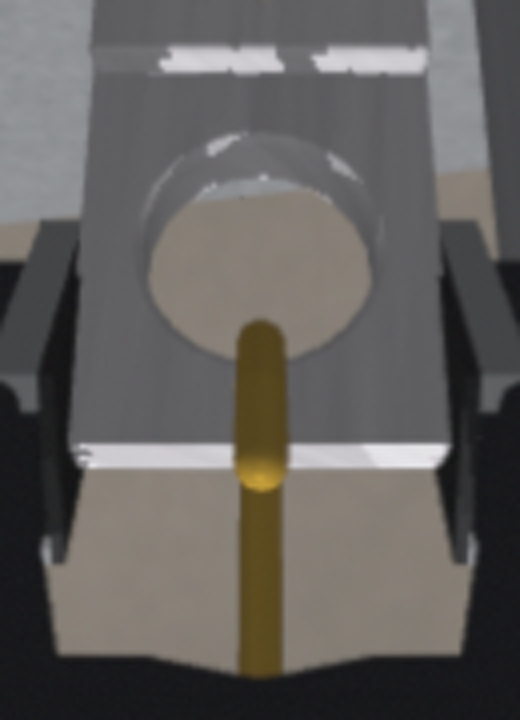

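Request:
apply_moves --increments '[{"x": 0,"y": 0.03,"z": -0.03,"ax": 0,"ay": 0,"az": 0,"grip": 1},{"x": 0,"y": 0.03,"z": -0.03,"ax": 0,"ay": 0,"az": 0,"grip": 1}]'

```text
time_s: 20.78
eef_pos: [0.6, 0.1582, 0.1696]
eef_rot: [-0.32, 0.736, 0.547, -0.238]
wrist_force: [1.7, -1.0, -0.5]
opening: 0.456
```

```bash
python3 - <<'E'
from pt import *
f=[]
for i in range(12):
    im=vision.camera('side');o=ctrl.get_obs();f.append(np.r_[o['wrist_force'],o['torque']])
f=f[2:];print(np.mean(f,0).round(2),(np.std(f,0)/np.sqrt(10)).round(2))
z=pointer(im);print(z,pz(z[:2]));eyenow();print(o['eef_pos'],o['time_s'])
E
```

```text
[ 1.25 -0.57 -0.3   0.06  0.23 -0.01] [0.15 0.15 0.1  0.01 0.01 0.01]
(np.float64(212.75), np.float64(170.25), 4) 0.3113939307013455
eye stand mm 5.0 1.0 160.3 mount x [-0.033  0.008  0.999] z [-0.955  0.295 -0.034]
[0.60020374 0.15817796 0.16976876] 21.375
```

Request:
apply_moves --increments '[{"x": 0,"y": 0.09,"z": 0.05,"ax": 0,"ay": 0,"az": 0,"grip": 1},{"x": 0,"y": 0.16,"z": 0.12,"ax": 0,"ay": 0,"az": 0,"grip": 1},{"x": 0,"y": 0.16,"z": 0.12,"ax": 0,"ay": 0,"az": 0,"grip": 1}]'

```text
time_s: 21.75
eef_pos: [0.6003, 0.1581, 0.1676]
eef_rot: [-0.32, 0.736, 0.547, -0.238]
wrist_force: [-0.6, 0.4, -0.2]
opening: 0.455
```

```bash
python3 - <<'E'
from pt import *
f=[]
for i in range(14):
    im=vision.camera('side');o=ctrl.get_obs();f.append(np.r_[o['wrist_force'],o['torque']])
f=f[2:];print(np.mean(f,0).round(2),(np.std(f,0)/np.sqrt(12)).round(2))
z=pointer(im);print(z,pz(z[:2]));eyenow();print(o['eef_pos'],o['time_s'])
E
```

```text
[-0.26  0.25  0.24  0.11  0.36  0.01] [0.13 0.13 0.13 0.01 0.01 0.01]
(np.float64(213.33333333333334), np.float64(170.5), 6) 0.3105366918086814
eye stand mm 5.3 1.0 158.3 mount x [-0.033  0.008  0.999] z [-0.955  0.295 -0.034]
[0.60039282 0.1580951  0.16775403] 22.45
```

Request:
apply_moves --increments '[{"x": 0,"y": -0.07,"z": -0.07,"ax": 0,"ay": 0,"az": 0,"grip": 1},{"x": 0,"y": -0.07,"z": -0.07,"ax": 0,"ay": 0,"az": 0,"grip": 1},{"x": 0,"y": -0.07,"z": -0.07,"ax": 0,"ay": 0,"az": 0,"grip": 0.5},{"x": 0,"y": -0.07,"z": -0.07,"ax": 0,"ay": 0,"az": 0,"grip": 0.4},{"x": 0,"y": -0.07,"z": -0.07,"ax": 0,"ay": 0,"az": 0,"grip": 0.2},{"x": 0,"y": -0.07,"z": -0.07,"ax": 0,"ay": 0,"az": 0,"grip": 0},{"x": 0,"y": -0.07,"z": -0.07,"ax": 0,"ay": 0,"az": 0,"grip": 0},{"x": 0,"y": -0.07,"z": -0.07,"ax": 0,"ay": 0,"az": 0,"grip": 0}]'

```text
time_s: 23.45
eef_pos: [0.6004, 0.1581, 0.1687]
eef_rot: [-0.32, 0.736, 0.547, -0.238]
wrist_force: [-0.0, 0.0, -0.5]
opening: 0.998
```

```bash
python3 - <<'E'
from pt import *
for i in range(4):
    im=vision.camera('side');z=pointer(im);print(z,pz(z[:2]))
save(im,'s20',(170,130,300,280),4);save(vision.camera('wrist'),'w20')
o=ctrl.get_obs();print(o['wrist_force'],o['torque'],o['opening'])
E
```

```text
(np.float64(213.71428571428572), np.float64(170.28571428571428), 7) 0.3109421505924533
(np.float64(213.375), np.float64(170.375), 8) 0.3108407709192814
(np.float64(213.71428571428572), np.float64(170.14285714285714), 7) 0.3113072310226954
(np.float64(213.5), np.float64(170.16666666666666), 6) 0.3113265039218158
[-0.66320346  0.64618335 -0.61841389] [ 0.11315222  0.28505832 -0.04134953] 0.9985800315638834
```

View pics/s20.png

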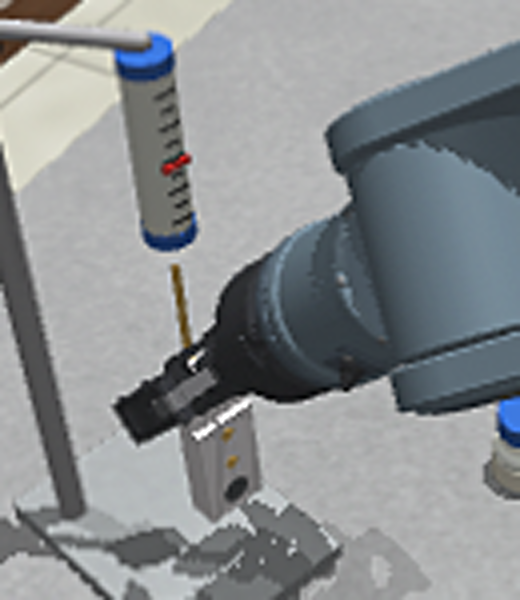

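View pics/w20.png

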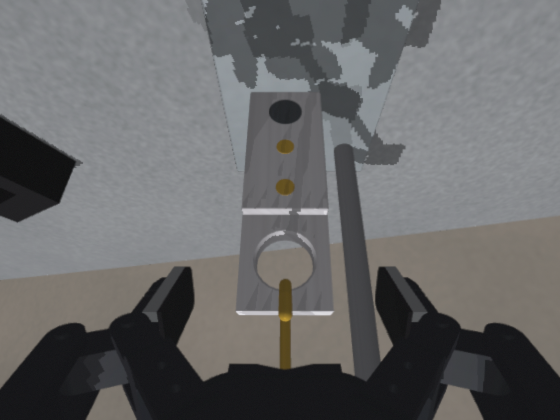

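Request:
apply_moves --increments '[{"x": 0,"y": -0.7,"z": 0,"ax": 0,"ay": 0,"az": 0,"grip": 0},{"x": 0,"y": -2,"z": 0,"ax": 0,"ay": 0,"az": 0,"grip": 0},{"x": 0,"y": -4,"z": 0,"ax": 0,"ay": 0,"az": 0,"grip": 0},{"x": 0,"y": -7,"z": 0,"ax": 0,"ay": 0,"az": 0,"grip": 0},{"x": 0,"y": -10,"z": 0,"ax": 0,"ay": 0,"az": 0,"grip": 0},{"x": 0,"y": -13,"z": 0,"ax": 0,"ay": 0,"az": 0,"grip": 0},{"x": 0,"y": -15,"z": 0,"ax": 0,"ay": 0,"az": 0,"grip": 0},{"x": 0,"y": -15,"z": 0,"ax": 0,"ay": 0,"az": 0,"grip": 0}]'

```text
time_s: 24.7
eef_pos: [0.5023, 0.1886, 0.2807]
eef_rot: [-0.32, 0.736, 0.548, -0.236]
wrist_force: [-0.1, 0.1, -0.4]
opening: 0.999
```

```bash
python3 - <<'E'
from pt import *
for i in range(10):
    im=vision.camera('side');z=pointer(im);print(np.round(z,1),pz(z[:2]).round(4))
save(im,'s21',(170,130,300,280),4);save(vision.camera('wrist'),'w21')
save(vision.camera('top'),'t21')
o=ctrl.get_obs();print(o['wrist_force'],o['time_s'],o['dq'].round(3))
E
```

```text
[213.4 170.2   5. ] 0.3113
[213.4 170.2   5. ] 0.3113
[213.4 170.2   5. ] 0.3113
[213.4 170.2   5. ] 0.3113
[213.4 170.2   5. ] 0.3113
[213.4 170.2   5. ] 0.3113
[213.4 170.2   5. ] 0.3113
[213.4 170.2   5. ] 0.3113
[213.4 170.2   5. ] 0.3113
[213.4 170.2   5. ] 0.3113
[ 0.3791298   0.36395164 -0.52716889] 25.3 [ 0.001 -0.004 -0.    -0.001 -0.001 -0.001]
```

View pics/s21.png

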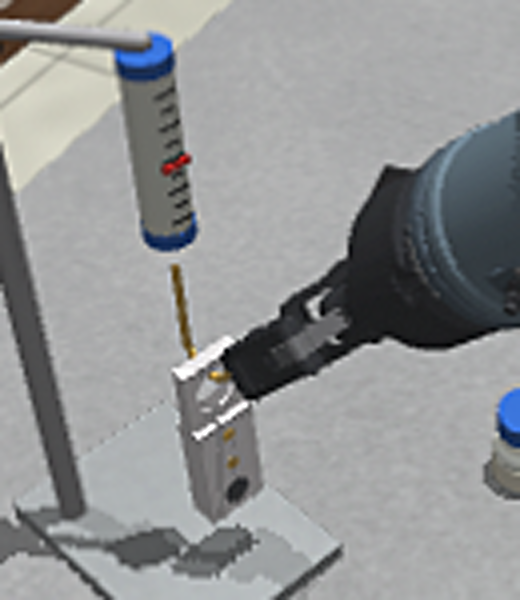

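View pics/w21.png

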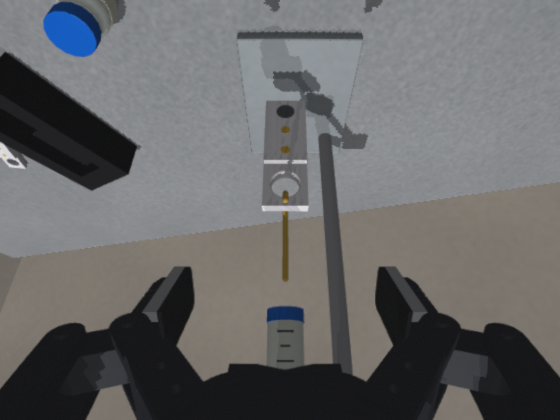

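View pics/t21.png

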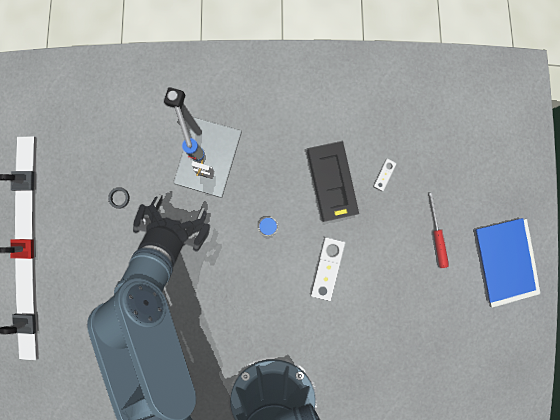

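Request:
apply_moves --increments '[{"x": 0,"y": -3,"z": 0,"ax": 0,"ay": 0,"az": 0,"grip": 0},{"x": 0,"y": -5,"z": 0,"ax": 0,"ay": 0,"az": 0,"grip": 0},{"x": 0,"y": -5,"z": 0,"ax": 0,"ay": 0,"az": 0,"grip": 0},{"x": 0,"y": -5,"z": 0,"ax": 0,"ay": 0,"az": 0,"grip": 0},{"x": 0,"y": -5,"z": 0,"ax": 0,"ay": 0,"az": 0,"grip": 0},{"x": 0,"y": -5,"z": 0,"ax": 0,"ay": 0,"az": 0,"grip": 0},{"x": 0,"y": -5,"z": 0,"ax": 0,"ay": 0,"az": 0,"grip": 0},{"x": 0,"y": -5,"z": 0,"ax": 0,"ay": 0,"az": 0,"grip": 0}]'

```text
time_s: 26.3
eef_pos: [0.47, 0.1973, 0.3146]
eef_rot: [-0.32, 0.736, 0.547, -0.238]
wrist_force: [0.3, 0.4, -0.2]
opening: 1.001
```

```bash
python3 - <<'E'
from pt import *
a=vision.camera('side');save(a,'s22')
z=pointer(a);print(z,pz(z[:2]))
for i in range(8): b=vision.camera('side')
print('max diff bracket region',np.abs(a[200:290,195:245].astype(int)-b[200:290,195:245]).max())
E
```

```text
(np.float64(213.4), np.float64(170.2), 5) 0.31127870765225657
max diff bracket region 49
```

View pics/s22.png

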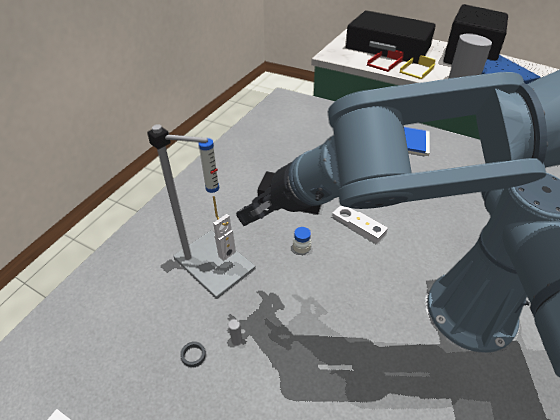

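```bash
python3 - <<'E'
from pt import *
a=vision.camera('side')
for k in range(4):
    for i in range(8): b=vision.camera('side')
    d=np.abs(a[200:290,195:235].astype(int)-b[200:290,195:235]).max(2);print((d>15).sum(),d.max()); a=b
print(ctrl.get_obs()['time_s']); ticket.hand_in()
E
```

```text
0 15
0 2
0 2
0 2
28.4
the job is handed in; nothing more can be done
```

The bracket is weighed: it hangs by its hole on the hook, at rest, with the robot clear of it. I handed the job in at 28.4 s of the 69 s allowed.

**What I did:** I took the bracket in the nest, the middle-sized of the three look-alikes. I pressed its dot with shut fingers until it stayed leaning at about 36°, then gripped the raised lug across its width. With the tool tilted 43° I threaded the hole over the hook. I lowered it until the spring carried the weight, let go and backed off about 20 cm.

**Last checks:**
- **Pointer:** it did not move more than about 1 mm at release. It reads about 39.5 mm of pull, roughly 3.2 N or 0.32 kg, accurate to perhaps 1–2 mm. The wrist sensor, before hanging, gave 2.8–3.2 N.
- **At rest:** side pictures over the last 1.5 s showed no motion of the bracket.
- **Other things on the bench:** in the last pictures they look to be where they started. The post was hidden in the last top view but stands upright in the side view.

**What did not go cleanly:**
- **Pressing:** the last press reading was about 5 N in total, at the stated limit. Most of it was sideways (about 4.8 N), because the fingers wedged against the tilting block.
- **Hook position:** my first estimate was about 5 mm off along the hook's opening. That caused about 3 N of sideways force during lowering, which I brought close to zero before letting go.
- **Torque sensor:** its readings drifted with tool tilt, so I did not rely on them.

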